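# Release the hidden catch and open the polishing unit's hood

### The arm

A 6-joint arm with a two-finger parallel gripper is mounted at the origin on the work surface. World frame = base frame: x ahead of the robot, y to its left, z up, the work surface at z = 0. Lengths are in m, angles in rad, forces in N, time in s.
With the tool pointing down it reaches from about 0.25 to 0.775 m from the base axis. Payload 4 kg.
Tool frame: the origin (TCP) lies between the finger pads; the fingertips stand 25 mm ahead of it and the grasp point (between the pads) lies 6 mm ahead of it (robot.tip_reach is the distance from the TCP to the fingertips, in m); z points along the fingers, y is the line along which they close (so a half turn about z gives the same grasp; the last joint's range is limited). The gripper opens to 94 mm and grips with 3 to 60 N. Pads are 16 mm wide; open, the fingers measure 119 mm over their backs; the gripper's body (75 mm by 177 mm) begins 78 mm behind the grasp point.
Start: joints at [-1.385, 0.087, 1.371, -0, 1.684, -0.103], TCP at [0.157, -0.527, 0.202] pointing down, gripper open.
Joint ranges: [-3.1, 3.1], [-0.76, 2.03], [0.27, 2.55], [-1.08, 4.22], [0.17, 2.65], [-2.57, 2.57]. Speed limits (rad/s): [2.79, 2.79, 3.14, 3.14, 3.14, 3.14].

### API

Orientations are given as [roll, pitch, yaw] about the fixed x, y, z axes, in that order (R = Rz(yaw) Ry(pitch) Rx(roll)).
In Python, from bench import sensors, snapshot, camera_info, ticket, robot gives the robot as it stands.
- The arm moves only by the tool arm_command, never from a script. Its argument "plan" is a list of rows, each an object with "grip": the closure, from -1 (fully open) to 1 (shut); "slide": the shift along the tool's x, y, z normalised to -1 to 1, where 1 is 500 mm, a list of three; "spin": the turn about the tool's z normalised to -1 to 1, where 1 is 5 degrees. A call has 1 to 10 rows; each row shifts and turns the commanded pose from where the row before left it, along the tool's axes as they then stand; what a row does not reach is not made up. A row lasts 1/8 s, in which the tool goes at most 62.5 mm and 10.7 degrees, less where a joint would pass 70% of its speed; a pose out of reach is approached as far as the arm can. A call with a number of a shift or a turn outside -1 to 1 is refused whole. A call with a gripper value outside its range is refused whole. The fingers move at their own pace and stop on an object; the grip force is fixed at half the most. Time passes only in rows, so rows that do not move let the fingers close. It gives the time, the measured TCP pose, the force, the opening and the grip force at its end, in the units of the state.
- sensors.get_obs(): the state, without advancing time (a new reading comes with each control period).
- snapshot(name): name is "side" or "top"; returns the picture (420x560x3 uint8, red, green, blue); there is no depth.
- camera_info(name): a dict with "fx", "fy", "cx", "cy" (pixels), "k1" (the pictures are not rectified: a ray, as slopes to the right and down, at radius r is drawn at 1 + k1 r^2 times it, then the intrinsics apply), "position" and "rotation" of the camera in the world. Camera axes: x right, y up, looking along -z (the intrinsics and any distortion apply to the point x, -y, -z); pixel columns grow to the right and rows downward; lengths in m; the calibration is good to about 2 mm. A picture is of the moment at which its call begins. camera_info takes no time and is no camera call.
- ticket.close_job(): hands the job in; it is judged then, once.
The state is a dict: "time": time; "joint_positions": joint angles; "qvel": joint speeds; "joint_torque": joint torques, N m; "tool_pos": TCP position; "ee_rot": TCP orientation; "wrist_force": force on the tool from outside, world axes, zero at the start; "wrist_torque": the same for the moment, N m; "width": finger opening in m; "finger_force": force on a finger pad.
Only numpy, scipy, OpenCV 4.12 (cv2) and the standard library are available. Lean on these libraries where they do the work, as an engineer would, in place of code of your own. Each camera call takes 0.05 s, during which the arm holds its last target. There are 200 camera calls.

### The job

Open the hood of the small polishing unit on the jeweller's bench: reach under its raised front edge, feel along from the right for the hidden sprung safety catch, push it aside to the left (left as seen facing the unit from the robot's side) and keep it there while lifting the hood, then raise the hood all the way so that it stays fully open by itself. Do not force anything or fling the hood, and leave the charcoal block, the hammer and the jar where they are.

Things in the scene. Friction and masses are not known exactly. Their poses are not given: they have to be found in the camera images.
- case: Fixed grey steel case, 148 x 260 mm, 120 mm high, on a base plate 12 mm thick (x -100 to 115, y +-135 mm). Origin under it on the table; +x points to the back (hinge side), +y left seen from the front, z up; yaw up to 0.25 rad. The front wall's outer face is at x = -40 mm; ahead of it the hood overhangs open space that holds only the catch.
- hood_edge (a point): Middle of the hood's lower front edge, moving with the hood; in the case's frame x = -130, y = 0, z = 113 mm when the hood is down. The hood is an aluminium plate 215 mm from hinge to front edge, 280 mm wide, 4 mm thick, underside at z = 125 mm when down, with a lip 4 mm thick hanging 12 mm below it along the front edge.
- hood_hinge (a point): Point on the hood's hinge line (which runs along the case's y): x = +85, y = 0, z = 125 mm in the case's frame. Fixed.
- hood (a joint): Hood angle in rad: 0 is down with its front edge raised clear, as found (starts 0 to 0.02); 1.2 is fully open, at its stop. A stiff friction hinge holds it wherever it is left; lifting at the front edge takes 4 to 8 N. Until the catch is pushed aside it stops at about 0.04; if it is pulled up hard there, friction jams the catch.
- catch_row (a point): Middle of the line, along the case's y, on which the hidden catch's upright pin (16 mm thick) stands: x = -80, y = 0, z = 70 mm in the case's frame. This point is NOT the catch: its pin is at any y from -50 to +50 mm, new each time, to be felt. Its thumb blade, 5 mm thick, points from the pin to the front as far as x = -122 mm, upright from z = 20 to 120 mm.
- catch_space (a point): Point in the free space under the hood, x = -100, y = 0, z = 40 mm in the case's frame. A finger from x = -130 to -92 and z = 12 to 110 mm meets only the blade. Pushed left (+y) the blade swivels on its pin against 3 to 8 N; a finger whose foremost point is at x = -100 must push 26 to 36 mm on from first touch, and hold until the hood is past 0.16 rad. Too far, it stops hard; let go, it springs back.
- charcoal: Loose bystander: black charcoal block 110 x 70 x 35 mm, left of the unit; origin under its centre.
- hammer: Loose bystander: hammer lying on the bench right of the unit.
- jar: Loose bystander: amber glass jar with steel cap, 60 mm diameter, 85 mm high, left of the unit; origin under its centre.

How it is judged:
By the outcome, as a careful person would: the job done as asked, in the order asked, and still so for the second after the job is handed in, with the robot touching nothing.
It also fails if it takes over 54 s, if anything falls off the work surface, if the arm or the gripper's body presses on something with over 40 N, if the wrist force passes 120 N, or if a joint passes its speed limit or range.

## Working session

There is one attempt and no reset: what is moved stays moved. The work goes in short steps, Python scripts to look and compute and a tool call to move; the robot and the scene stay as the last step left them, time stands still between calls to the robot, and variables do not carry over. Pictures are saved under pics/ and viewed, at most 10 in all, crops included, and the job is handed in when it is done.

Besides the shell and the picture viewer there is one more tool, called after "Call:" as a command line: name --argument value ..., lists and objects as JSON in quotes. arm_command: Moves the arm, as the interface text tells. Scaled input: -1 to 1 covers 500 mm each way for a shift and 5 degrees each way for a turn. Its arguments: {"type":"object","properties":{"plan":{"type":"array","items":{"type":"object","properties":{"grip":{"type":"number"},"slide":{"type":"array","items":{"type":"number"}},"spin":{"type":"number"}}}}},"required":["plan"]}

```bash
mkdir -p pics; ls; python3 - <<'E'
from bench import sensors, snapshot, camera_info
import cv2
o=sensors.get_obs()
for k in('time','tool_pos','ee_rot','wrist_force','width'):print(k,o[k])
for n in('side','top'):
    cv2.imwrite(f'pics/{n}0.png',snapshot(n)[:,:,::-1]);print(camera_info(n))
E
```

```text
pics
time 0.0
tool_pos [ 0.15654435 -0.52667054  0.20029815]
ee_rot [-3.13940954e+00 -2.41969508e-04  2.88776134e-01]
wrist_force [ 0.66966817 -0.49843622  1.15729993]
width 0.0940046148733422
{'fx': 464.8660340334781, 'fy': 464.8660340334781, 'cx': 271.128159329404, 'cy': 209.90598426048632, 'k1': -0.07859642767562439, 'position': array([ 0.48597298, -0.94248955,  0.88235026]), 'rotation': array([ 0.90520243, -0.01648307, -0.15204682])}
{'fx': 404.4743433754578, 'fy': 404.4743433754578, 'cx': 279.60545507196326, 'cy': 203.67494618367678, 'k1': -0.07633438782004294, 'position': array([0.55114552, 0.04924756, 0.9476489 ]), 'rotation': array([ 0.09752118, -0.01530374, -1.56960392])}
```

View pics/side0.png

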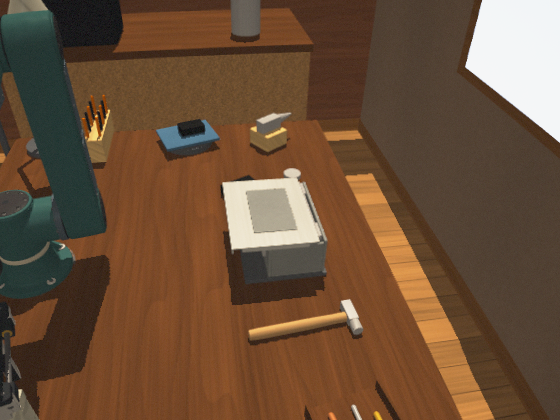

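View pics/top0.png

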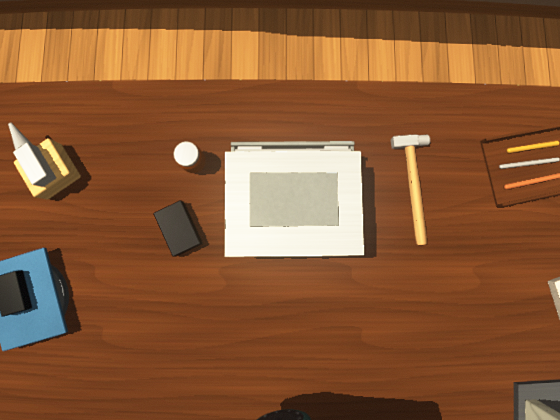

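The side view shows the unit with its white hood at about (225-325, 180-250) and the hammer at (250-360, 300-340). In the top view the hood spans (225,152) to (364,257), with its front edge at row ~257. The charcoal block is at (180,228), the jar at (186,154) and the hammer at (415,190).

```bash
cat > h.py <<'E'
import numpy as np,cv2
from scipy.spatial.transform import Rotation as R
from bench import camera_info
def ray(n,uv):
    c=camera_info(n);K=np.array([[c['fx'],0,c['cx']],[0,c['fy'],c['cy']],[0,0,1]])
    p=cv2.undistortPoints(np.array(uv,float).reshape(-1,1,2),K,np.array([c['k1'],0,0,0,0.]))[:,0]
    d=np.c_[p[:,0],-p[:,1],-np.ones(len(p))]@R.from_euler('xyz',c['rotation']).as_matrix().T
    return np.array(c['position']),d
def onz(n,uv,z):
    p,d=ray(n,uv);return p+d*((z-p[2])/d[:,2])[:,None]
E
python3 - <<'E'
from h import *
np.set_printoptions(precision=4,suppress=True)
for n in('top','side'):
    im=cv2.imread(f'pics/{n}0.png');hsv=cv2.cvtColor(im,cv2.COLOR_BGR2HSV)
    m=((hsv[...,1]<60)&(hsv[...,2]>130)).astype(np.uint8)
    if n=='side': m[:,:200]=0;m[:, 330:]=0;m[:170]=0
    m=cv2.morphologyEx(m,cv2.MORPH_OPEN,np.ones((5,5)))
    cs=cv2.findContours(m,0,2)[0]
    c=[c for c in cs if cv2.contourArea(c)>5000 and cv2.boundingRect(c)[1]>120][0]
    hull=cv2.convexHull(c)
    a=cv2.approxPolyDP(hull,5,True)[:,0].astype(float)
    P=onz(n,a,.129);print(n,np.c_[a,P])
    if n=='top':
        b=cv2.minAreaRect(onz(n,c[:,0],.129)[:,:2].astype(np.float32)*1000);print(b)
print('hammer',onz('top',[(392,140),(430,140),(421,244),(408,150)],.015))
print('charcoal',onz('top',[(155,213),(183,201),(201,243),(177,255)],.035))
print('jar',onz('top',[(186,154)],.085))
E
```

```text
top [[360.     152.       0.7394  -0.1299   0.129 ]
 [363.     254.       0.5293  -0.1322   0.129 ]
 [225.     256.       0.5253   0.1464   0.129 ]
 [225.     152.       0.738    0.1495   0.129 ]
 [238.     146.       0.7507   0.1229   0.129 ]
 [348.     146.       0.7519  -0.105    0.129 ]]
((638.263671875, 8.336471557617188), (226.08041381835938, 281.16375732421875), 0.3252235949039459)
side [[297.     170.       0.7483   0.183    0.129 ]
 [322.     228.       0.7591  -0.0852   0.129 ]
 [318.     241.       0.7379  -0.1314   0.129 ]
 [231.     248.       0.5269  -0.1281   0.129 ]
 [223.     183.       0.5273   0.1439   0.129 ]]
hammer [[ 0.7956 -0.2326  0.015 ]
 [ 0.7968 -0.3255  0.015 ]
 [ 0.5489 -0.2946  0.015 ]
 [ 0.7717 -0.2706  0.015 ]]
charcoal [[0.6184 0.318  0.035 ]
 [0.646  0.2548 0.035 ]
 [0.5512 0.212  0.035 ]
 [0.5241 0.2656 0.035 ]]
jar [[0.7435 0.2397 0.085 ]]
```

Call:
arm_command --plan '[{"grip": 1,"slide": [0,0,-0.1],"spin": 0}]'

```text
time: 0.22
tool_pos: [0.156, -0.524, 0.2451]
ee_rot: [-3.127, -0.001, 0.289]
wrist_force: [0.7, -1.2, -0.4]
width: 0.0873
finger_force: 0.0
```

Call:
arm_command --plan '[{"grip": 1,"slide": [0,0.12,0],"spin": 0},{"grip": 1,"slide": [0,0.12,0],"spin": 0},{"grip": 1,"slide": [0,0.12,0],"spin": 0},{"grip": 1,"slide": [0,0.12,0],"spin": 0},{"grip": 1,"slide": [0,0.12,0],"spin": 0},{"grip": 1,"slide": [0,0.12,0],"spin": 0}]'

```text
time: 0.98
tool_pos: [0.2423, -0.8155, 0.2096]
ee_rot: [3.104, -0.001, 0.289]
wrist_force: [-0.6, -0.4, -0.5]
width: 0.0275
finger_force: 0.0
```

```bash
python3 - <<'E'
from bench import sensors
o=sensors.get_obs();print(o['joint_positions'],o['tool_pos'],o['ee_rot'])
E
```

```text
[-1.35008985  0.85658948  0.28336228  0.00406841  1.96403214 -0.06637615] [ 0.24234246 -0.81551298  0.20955973] [ 3.10381849e+00 -1.19436258e-03  2.88734782e-01]
```

Call:
arm_command --plan '[{"grip": 1,"slide": [0,0.12,0],"spin": 0},{"grip": 1,"slide": [0,0.12,0],"spin": 0},{"grip": 1,"slide": [0,0.12,0],"spin": 0}]'

```text
time: 1.35
tool_pos: [0.2602, -0.8758, 0.1812]
ee_rot: [2.972, -0.0, 0.289]
wrist_force: [0.3, 0.1, -0.4]
width: 0.0009
finger_force: 0.0
```

Call:
arm_command --plan '[{"grip": 1,"slide": [0,0,-0.12],"spin": 0},{"grip": 1,"slide": [0,0,-0.12],"spin": 0},{"grip": 1,"slide": [0,0,-0.12],"spin": 0}]'

```text
time: 1.72
tool_pos: [0.2397, -0.8069, 0.3372]
ee_rot: [2.932, -0.0, 0.289]
wrist_force: [-0.3, 0.2, 0.7]
width: 0.0005
finger_force: 0.0
```

```bash
python3 - <<'E'
from bench import sensors
o=sensors.get_obs();print(o['joint_positions'],o['tool_pos'],o['ee_rot'])
E
```

```text
[-1.35584334  0.71195525  0.27487956  0.01660352  1.94543335 -0.06614318] [ 0.23971774 -0.80693972  0.33721955] [ 2.93175380e+00 -8.38806955e-05  2.88804104e-01]
```

```bash
cat > k.py <<'E'
import numpy as np
from scipy.spatial.transform import Rotation as R
# params: a,h,L1,e,L2,Lt,d1(before roll),d2(after roll)
def fk(q,p):
    a,h,L1,e,L2,Lt,d1,d2=p
    r=lambda ax,t:R.from_euler(ax,t)
    A=r('z',q[0]);x=A.apply([a,0,h])
    A=A*r('y',q[1]);x=x+A.apply([0,d1,L1])
    A=A*r('y',q[2]);x=x+A.apply([e,0,L2])
    A=A*r('z',q[3])*r('y',q[4]);x=x+A.apply([0,d2,Lt])
    A=A*r('z',q[5]);return x,A
E
python3 - <<'E'
from k import *
from scipy.optimize import least_squares
from bench import sensors
D=[([-1.385088,.0879357,1.372084,0,1.6836167,-.103124],[.156544,-.52667,.200298],[-3.1394,-.000242,.288776]),
([-1.35008985,.85658948,.28336228,.00406841,1.96403214,-.06637615],[.24234246,-.81551298,.20955973],[3.1038,-.00119,.28873]),
([-1.35584334,.71195525,.27487956,.01660352,1.94543335,-.06614318],[.23971774,-.80693972,.33721955],[2.93175,-.000084,.2888])]
f=lambda p:np.concatenate([fk(q,p)[0]-x for q,x,_ in D]+[1e-3*(p-[0,.3,.4,0,.4,.2,.03,.03])])
s=least_squares(f,[0,.3,.4,0,.4,.2,.03,.03]);print(s.x.round(4),np.abs(s.fun[:9]).max())
for q,x,r in D: print(R.from_euler('xyz',r).as_matrix().round(3).tolist(),fk(q,s.x)[1].as_matrix().round(3).tolist())
E
```

```text
[0.0017 0.154  0.4478 0.1033 0.4978 0.3521 0.032  0.0247] 2.2098267912384895e-05
[[0.959, 0.285, -0.0], [0.285, -0.959, 0.002], [0.0, -0.002, -1.0]] [[-0.285, 0.959, -0.0], [0.959, 0.285, 0.002], [0.002, 0.0, -1.0]]
[[0.959, 0.284, 0.012], [0.285, -0.958, -0.036], [0.001, 0.038, -0.999]] [[-0.284, 0.959, 0.012], [0.958, 0.285, -0.036], [-0.038, 0.001, -0.999]]
[[0.959, 0.279, 0.059], [0.285, -0.938, -0.2], [0.0, 0.208, -0.978]] [[-0.279, 0.959, 0.059], [0.938, 0.285, -0.2], [-0.208, 0.0, -0.978]]
```

Call:
arm_command --plan '[{"grip": 1,"slide": [0,-0.11,-0.023],"spin": 0},{"grip": 1,"slide": [0,-0.11,-0.023],"spin": 0},{"grip": 1,"slide": [0,-0.11,-0.023],"spin": 0},{"grip": 1,"slide": [0,-0.11,-0.023],"spin": 0},{"grip": 1,"slide": [0,-0.11,-0.023],"spin": 0},{"grip": 1,"slide": [0,-0.11,-0.023],"spin": 0},{"grip": 1,"slide": [0,-0.11,-0.023],"spin": 0},{"grip": 1,"slide": [0,-0.11,-0.023],"spin": 0},{"grip": 1,"slide": [0,-0.11,-0.023],"spin": 0}]'

```text
time: 2.85
tool_pos: [0.0975, -0.3278, 0.3349]
ee_rot: [2.931, 0.0, 0.289]
wrist_force: [-0.2, -0.1, 0.8]
width: 0.0005
finger_force: 0.0
```

Call:
arm_command --plan '[{"grip": 1,"slide": [0,-0.11,-0.023],"spin": 0},{"grip": 1,"slide": [0,-0.11,-0.023],"spin": 0}]'

```text
time: 3.1
tool_pos: [0.068, -0.2269, 0.3377]
ee_rot: [2.945, -0.001, 0.291]
wrist_force: [-6.9, 51.6, -4.2]
width: 0.0006
finger_force: 0.0
```

```bash
python3 - <<'E'
from bench import sensors
o=sensors.get_obs();print(o['joint_positions'].round(4),o['tool_pos'],o['ee_rot'])
E
```

```text
[-1.6268 -0.7575  1.7123  0.0744  2.0005 -0.3091] [ 0.067976   -0.22692144  0.33765023] [ 2.94451252e+00 -1.19090562e-03  2.90555034e-01]
```

Call:
arm_command --plan '[{"grip": 1,"slide": [0,0,0],"spin": 0},{"grip": 1,"slide": [0,0,0],"spin": 0}]'

```text
time: 3.35
tool_pos: [0.0682, -0.23, 0.3382]
ee_rot: [2.938, 0.0, 0.288]
wrist_force: [0.5, 0.1, -1.1]
width: 0.0005
finger_force: 0.0
```

```bash
cat >> h.py <<'E'
def rows(dw,n,spin,rot):
    "tool-frame slide numbers for world shift dw in n rows, spin each row (units of 5 deg)"
    A=R.from_euler('xyz',rot)
    for i in range(n):
        print((A.inv().apply(np.array(dw)/n)/.5).round(3).tolist(),spin); A=A*R.from_euler('z',np.radians(5*spin))
    return A.as_euler('xyz')
E
python3 - <<'E'
from h import *
r=rows([.382,-.02,.02],8,-1,[2.938,0,.288]);r=rows([.1,.35,0],7,-1,r);print(r,R.from_euler('xyz',r).as_matrix().round(3))
E
```

```text
[0.09, 0.032, 0.002] -1
[0.087, 0.04, 0.002] -1
[0.083, 0.047, 0.002] -1
[0.079, 0.055, 0.002] -1
[0.074, 0.061, 0.002] -1
[0.068, 0.067, 0.002] -1
[0.062, 0.073, 0.002] -1
[0.055, 0.078, 0.002] -1
[0.098, -0.03, -0.018] -1
[0.1, -0.021, -0.018] -1
[0.102, -0.013, -0.018] -1
[0.102, -0.004, -0.018] -1
[0.102, 0.005, -0.018] -1
[0.101, 0.014, -0.018] -1
[0.1, 0.023, -0.018] -1
[3.08820944 0.19656298 1.59173216] [[-0.021  0.998  0.057]
 [ 0.981  0.031 -0.194]
 [-0.195  0.052 -0.979]]
```

Call:
arm_command --plan '[{"grip": 1,"slide": [0.09,0.032,0.002],"spin": -1},{"grip": 1,"slide": [0.087,0.04,0.002],"spin": -1},{"grip": 1,"slide": [0.083,0.047,0.002],"spin": -1},{"grip": 1,"slide": [0.079,0.055,0.002],"spin": -1},{"grip": 1,"slide": [0.074,0.061,0.002],"spin": -1},{"grip": 1,"slide": [0.068,0.067,0.002],"spin": -1},{"grip": 1,"slide": [0.062,0.073,0.002],"spin": -1},{"grip": 1,"slide": [0.055,0.078,0.002],"spin": -1}]'

```text
time: 4.35
tool_pos: [0.4457, -0.2526, 0.3568]
ee_rot: [2.984, 0.128, 0.97]
wrist_force: [0.2, -0.1, 0.4]
width: 0.0005
finger_force: 0.0
```

Call:
arm_command --plan '[{"grip": 1,"slide": [0.098,-0.03,-0.018],"spin": -1},{"grip": 1,"slide": [0.1,-0.021,-0.018],"spin": -1},{"grip": 1,"slide": [0.102,-0.013,-0.018],"spin": -1},{"grip": 1,"slide": [0.102,-0.004,-0.018],"spin": -1},{"grip": 1,"slide": [0.102,0.005,-0.018],"spin": -1},{"grip": 1,"slide": [0.101,0.014,-0.018],"spin": -1},{"grip": 1,"slide": [0.1,0.023,-0.018],"spin": -1}]'

```text
time: 5.22
tool_pos: [0.5466, 0.0981, 0.3584]
ee_rot: [3.086, 0.195, 1.585]
wrist_force: [1.4, -0.8, 0.1]
width: 0.0003
finger_force: 0.0
```

```bash
python3 - <<'E'
from h import *
from bench import sensors
o=sensors.get_obs();print(o['joint_positions'].round(4),o['tool_pos'],o['ee_rot'],o['time'])
rows([.06*5*.966,.06*5*.26,0],1,0,o['ee_rot'])
E
```

```text
[ 0.2036  0.1117  1.0488 -0.2177  1.9537  0.0993] [0.54661495 0.09811586 0.35844158] [3.08553563 0.1947562  1.58528627] 5.225
[0.145, 0.582, 0.004] 0
```

Call:
arm_command --plan '[{"grip": 1,"slide": [0.029,0.116,0],"spin": 0},{"grip": 1,"slide": [0.029,0.116,0],"spin": 0},{"grip": 1,"slide": [0.029,0.116,0],"spin": 0},{"grip": 1,"slide": [0.029,0.116,0],"spin": 0},{"grip": 1,"slide": [0.029,0.116,0],"spin": 0},{"grip": 1,"slide": [0.029,0.116,0],"spin": 0},{"grip": 1,"slide": [0.029,0.116,0],"spin": 0},{"grip": 1,"slide": [0.029,0.116,0],"spin": 0}]'

```text
time: 6.22
tool_pos: [0.8532, 0.1772, 0.2728]
ee_rot: [2.928, 0.171, 1.586]
wrist_force: [-0.2, -0.7, 0.3]
width: 0.0003
finger_force: 0.0
```

```bash
cat > st.py <<'E'
from h import *
from bench import sensors
np.set_printoptions(precision=4,suppress=True)
o=sensors.get_obs();M=R.from_euler('xyz',o['ee_rot']).as_matrix()
print('t',o['time'],'q',o['joint_positions'].round(3),'tcp',o['tool_pos'],'F',o['wrist_force'].round(1),'T',o['wrist_torque'].round(2));print(M.round(3))
E
python3 st.py
```

```text
t 6.225 q [ 0.224  0.8    0.275 -0.219  1.881  0.104] tcp [0.8532 0.1772 0.2728] F [-0.2 -0.7  0.3] T [ 0.03  0.03 -0.02]
[[-0.015  0.977  0.215]
 [ 0.985  0.051 -0.163]
 [-0.17   0.209 -0.963]]
```

Call:
arm_command --plan '[{"grip": 1,"slide": [0.08,0.1,-0.03],"spin": 0},{"grip": 1,"slide": [0.08,0.1,-0.03],"spin": 0},{"grip": 1,"slide": [0.08,0.1,-0.03],"spin": 0},{"grip": 1,"slide": [0.05,0.11,0],"spin": 0},{"grip": 1,"slide": [0.05,0.11,0],"spin": 0},{"grip": 1,"slide": [0.05,0.11,0],"spin": 0},{"grip": 1,"slide": [0.05,0.11,0],"spin": 0},{"grip": 1,"slide": [0.05,0.11,0],"spin": 0}]'

```text
time: 7.22
tool_pos: [0.9401, 0.3302, 0.2577]
ee_rot: [2.618, 0.093, 1.617]
wrist_force: [-0.7, -0.1, -0.3]
width: 0.0004
finger_force: 0.0
```

```bash
python3 st.py
```

```text
t 7.225 q [ 0.364  0.862  0.275 -0.235  1.525  0.245] tcp [0.9401 0.3302 0.2577] F [-0.7 -0.1 -0.3] T [-0.06  0.13 -0.03]
[[-0.046  0.863  0.503]
 [ 0.995  0.087 -0.058]
 [-0.093  0.497 -0.862]]
```

Call:
arm_command --plan '[{"grip": 1,"slide": [0.03,0.11,0],"spin": 0},{"grip": 1,"slide": [0.03,0.11,0],"spin": 0},{"grip": 1,"slide": [0.03,0.11,0],"spin": 0},{"grip": 1,"slide": [0.03,0.11,0],"spin": 0},{"grip": 1,"slide": [0.03,0.11,0],"spin": 0}]'

```text
time: 7.85
tool_pos: [0.988, 0.3488, 0.3133]
ee_rot: [2.428, 0.046, 1.649]
wrist_force: [-0.5, 0.3, 0.3]
width: 0.0
finger_force: 0.0
```

```bash
python3 st.py; cat > ik.py <<'E'
from k import *
from scipy.optimize import least_squares
P=[0.0017,0.154,0.4478,0.1033,0.4978,0.3521,0.032,0.0247]
lo=np.array([-3.1,-.76,.27,-1.08,.17,-2.57]);hi=np.array([3.1,2.03,2.55,4.22,2.65,2.57])
def ik(x,M,q0):
    "returns q, pos err, rot err"
    Rt=R.from_matrix(M)
    def f(q):
        p,A=fk(q,P);return np.r_[p-x,.2*(Rt.inv()*A*R.from_euler('z',np.pi/2)).as_rotvec()]
    s=least_squares(f,np.clip(q0,lo+.01,hi-.01),bounds=(lo,hi));return s.x,np.linalg.norm(s.fun[:3]),np.linalg.norm(s.fun[3:])/.2
E
python3 - <<'E'
from ik import *
# tool x=+y, tool y=(cos,0,sin), tool z=(sin,0,-cos)
for th in (40,45,50,55,60,65):
    t=np.radians(th);M=np.array([[0,np.cos(t),np.sin(t)],[1,0,0],[0,np.sin(t),-np.cos(t)]])
    for U in ([.556,-.05,.075],[.56,0.03,.115],[.62,.03,.25]):
        tcp=np.array(U)-.025*M[:,2]-.0125*M[:,1]
        q,e,r=ik(tcp,M,[.0,-.3,2.3,0,.3,0]);print(th,U,q.round(2),round(e,4),round(r,3))
E
```

```text
t 7.85 q [ 0.358  0.841  0.275 -0.221  1.344  0.235] tcp [0.988  0.3488 0.3133] F [-0.5  0.3  0.3] T [-0.04  0.18 -0.01]
[[-0.078  0.751  0.655]
 [ 0.996  0.09   0.017]
 [-0.046  0.654 -0.755]]
40 [0.556, -0.05, 0.075] [-0.34 -0.36  2.18  0.35  0.68 -0.55] 0.0 0.0
40 [0.56, 0.03, 0.115] [-0.09 -0.4   2.12  0.08  0.74 -0.13] 0.0 0.0
40 [0.62, 0.03, 0.25] [-0.07 -0.32  1.79  0.06  0.98 -0.09] 0.0 0.0
45 [0.556, -0.05, 0.075] [-0.37 -0.39  2.26  0.49  0.57 -0.68] 0.0 0.0
45 [0.56, 0.03, 0.115] [-0.09 -0.45  2.19  0.11  0.62 -0.16] 0.0 0.0
45 [0.62, 0.03, 0.25] [-0.08 -0.38  1.87  0.07  0.87 -0.1 ] 0.0 0.0
50 [0.556, -0.05, 0.075] [-0.39 -0.41  2.34  0.69  0.47 -0.88] 0.0 0.0
50 [0.56, 0.03, 0.115] [-0.1  -0.48  2.27  0.16  0.49 -0.21] 0.0 0.0
50 [0.62, 0.03, 0.25] [-0.08 -0.42  1.95  0.09  0.75 -0.12] 0.0 0.0
55 [0.556, -0.05, 0.075] [-0.39 -0.41  2.41  1.    0.38 -1.19] 0.0 0.0
55 [0.56, 0.03, 0.115] [-0.11 -0.51  2.34  0.25  0.36 -0.3 ] 0.0 0.0
55 [0.62, 0.03, 0.25] [-0.09 -0.46  2.03  0.12  0.62 -0.15] 0.0 0.0
60 [0.556, -0.05, 0.075] [-0.37 -0.38  2.48  1.47  0.32 -1.66] 0.0 0.0
60 [0.56, 0.03, 0.115] [-0.11 -0.51  2.42  0.46  0.21 -0.51] 0.0 0.0
60 [0.62, 0.03, 0.25] [-0.09 -0.49  2.11  0.17  0.49 -0.2 ] 0.0 0.0
65 [0.556, -0.05, 0.075] [-0.33 -0.34  2.52  2.04  0.34 -2.21] 0.0 0.0
65 [0.56, 0.03, 0.115] [-0.13 -0.5   2.47  1.13  0.17 -1.19] 0.0044 0.051
65 [0.62, 0.03, 0.25] [-0.1  -0.51  2.18  0.26  0.35 -0.28] 0.0 0.0
```

Call:
arm_command --plan '[{"grip": 1,"slide": [0,0.11,0],"spin": 0},{"grip": 1,"slide": [0,0.11,0],"spin": 0}]'

```text
time: 8.1
tool_pos: [1.0058, 0.3296, 0.3504]
ee_rot: [2.358, 0.033, 1.661]
wrist_force: [0.5, -0.8, 1.5]
width: 0.0005
finger_force: 0.0
```

```bash
python3 st.py; python3 - <<'E'
from h import *
from bench import sensors
o=sensors.get_obs();p=o['tool_pos']
r=o['ee_rot']
w=[p,[.75,.1,.40],[.48,-.05,.40],[.38,-.16,.2]]
for a,b in zip(w,w[1:]):
    d=np.array(b)-a;n=int(np.ceil(np.linalg.norm(d)/.055));print(n,b);rows(d,1,0,r);print('per row',(R.from_euler('xyz',r).inv().apply(d/n)/.5).round(3))
E
```

```text
t 8.1 q [ 0.326  0.816  0.275 -0.196  1.29   0.201] tcp [1.0058 0.3296 0.3504] F [ 0.5 -0.8  1.5] T [-0.    0.26  0.01]
[[-0.09   0.704  0.705]
 [ 0.995  0.087  0.041]
 [-0.033  0.705 -0.708]]
7 [0.75, 0.1, 0.4]
[-0.414, -0.33, -0.45] 0
per row [-0.059 -0.047 -0.064]
6 [0.48, -0.05, 0.4]
[-0.25, -0.406, -0.393] 0
per row [-0.042 -0.068 -0.065]
5 [0.38, -0.16, 0.2]
[-0.188, -0.442, 0.133] 0
per row [-0.038 -0.088  0.027]
```

Call:
arm_command --plan '[{"grip": 1,"slide": [-0.059,-0.047,-0.064],"spin": 0},{"grip": 1,"slide": [-0.059,-0.047,-0.064],"spin": 0},{"grip": 1,"slide": [-0.059,-0.047,-0.064],"spin": 0},{"grip": 1,"slide": [-0.059,-0.047,-0.064],"spin": 0},{"grip": 1,"slide": [-0.059,-0.047,-0.064],"spin": 0},{"grip": 1,"slide": [-0.059,-0.047,-0.064],"spin": 0},{"grip": 1,"slide": [-0.059,-0.047,-0.064],"spin": 0},{"grip": 1,"slide": [0,0,0],"spin": 0}]'

```text
time: 9.1
tool_pos: [0.7489, 0.0985, 0.4041]
ee_rot: [2.354, 0.034, 1.657]
wrist_force: [0.2, -0.8, 0.6]
width: 0.0002
finger_force: 0.0
```

```bash
python3 st.py; python3 - <<'E'
from h import *
from bench import sensors
o=sensors.get_obs();p=o['tool_pos']
r=o['ee_rot']
w=[p,[.46,-.08,.38],[.43,-.08,.2],[.44,-.08,.079]]
for a,b in zip(w,w[1:]):
    d=np.array(b)-a;n=int(np.ceil(np.linalg.norm(d)/.05));print(n,b,'per row',(R.from_euler('xyz',r).inv().apply(d/n)/.5).round(3))
E
```

```text
t 9.1 q [ 0.057 -0.012  1.281 -0.003  1.084 -0.043] tcp [0.7489 0.0985 0.4041] F [ 0.2 -0.8  0.6] T [-0.04  0.22  0.02]
[[-0.086  0.701  0.708]
 [ 0.996  0.085  0.038]
 [-0.034  0.708 -0.705]]
7 [0.46, -0.08, 0.38] per row [-0.043 -0.067 -0.056]
4 [0.43, -0.08, 0.2] per row [ 0.004 -0.074  0.053]
3 [0.44, -0.08, 0.079] per row [ 0.002 -0.052  0.062]
```

Call:
arm_command --plan '[{"grip": 1,"slide": [-0.043,-0.067,-0.056],"spin": 0},{"grip": 1,"slide": [-0.043,-0.067,-0.056],"spin": 0},{"grip": 1,"slide": [-0.043,-0.067,-0.056],"spin": 0},{"grip": 1,"slide": [-0.043,-0.067,-0.056],"spin": 0},{"grip": 1,"slide": [-0.043,-0.067,-0.056],"spin": 0},{"grip": 1,"slide": [-0.043,-0.067,-0.056],"spin": 0},{"grip": 1,"slide": [-0.043,-0.067,-0.056],"spin": 0},{"grip": 1,"slide": [0,0,0],"spin": 0}]'

```text
time: 10.1
tool_pos: [0.4597, -0.0807, 0.3795]
ee_rot: [2.359, 0.035, 1.652]
wrist_force: [-0.2, 0.0, -0.0]
width: 0.0006
finger_force: 0.0
```

Call:
arm_command --plan '[{"grip": 1,"slide": [0.004,-0.074,0.053],"spin": 0},{"grip": 1,"slide": [0.004,-0.074,0.053],"spin": 0},{"grip": 1,"slide": [0.004,-0.074,0.053],"spin": 0},{"grip": 1,"slide": [0.004,-0.074,0.053],"spin": 0},{"grip": 1,"slide": [0,0,0],"spin": 0}]'

```text
time: 10.72
tool_pos: [0.4335, -0.0773, 0.1926]
ee_rot: [2.371, 0.024, 1.665]
wrist_force: [0.7, -0.5, 1.4]
width: 0.0005
finger_force: 0.0
```

```bash
python3 st.py; python3 - <<'E'
from bench import snapshot
import cv2
cv2.imwrite('pics/s1.png',snapshot('side')[:,:,::-1])
E
```

```text
t 10.725 q [-0.742 -0.753  2.19   0.578  1.181 -0.925] tcp [ 0.4335 -0.0773  0.1926] F [ 0.7 -0.5  1.4] T [-0.06  0.22 -0.01]
[[-0.094  0.712  0.695]
 [ 0.995  0.084  0.048]
 [-0.024  0.697 -0.717]]
```

View pics/s1.png

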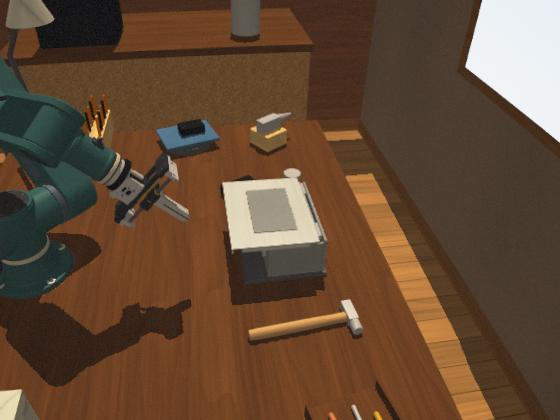

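The side view shows the tool tilted 45° with its fingertip at (187,215). It is ahead of the hood and clear of everything.

Call:
arm_command --plan '[{"grip": 1,"slide": [-0.003,-0.033,0.073],"spin": 0},{"grip": 1,"slide": [-0.003,-0.033,0.073],"spin": 0},{"grip": 1,"slide": [-0.003,-0.033,0.073],"spin": 0},{"grip": 1,"slide": [0,0,0],"spin": 0}]'

```text
time: 11.28
tool_pos: [0.4779, -0.0827, 0.0857]
ee_rot: [2.365, 0.029, 1.666]
wrist_force: [0.0, -0.5, -0.1]
width: 0.0003
finger_force: 0.0
```

```bash
cat >> h.py <<'E'
OFF=np.array([.656,.0085]);YAW=.01
def status():
    from bench import sensors
    o=sensors.get_obs();M=R.from_euler('xyz',o['ee_rot']).as_matrix()
    U=o['tool_pos']+.025*M[:,2]+.0125*M[:,1]
    c,s=np.cos(YAW),np.sin(YAW);d=U[:2]-OFF
    print('t',o['time'],'q',o['joint_positions'].round(3),'F',o['wrist_force'].round(1),'T',o['wrist_torque'].round(2))
    print('tcp',o['tool_pos'].round(4),'U case mm',(1e3*np.r_[c*d[0]+s*d[1],-s*d[0]+c*d[1],U[2]]).round(1))
    return o,M
def toolof(M,mm):
    "case-frame shift in mm -> slide numbers"
    return (M.T@R.from_euler('z',YAW).apply(np.array(mm)/1e3)/.5).round(4)
E
python3 - <<'E'
from h import *
o,M=status();print(M.round(3))
for v in ([10,0,0],[0,5,0],[0,0,10]):print(v,toolof(M,v))
E
```

```text
t 11.275 q [-0.635 -0.522  2.304  0.657  0.832 -1.062] F [ 0.  -0.5 -0.1] T [-0.06  0.18 -0.01]
tcp [ 0.4779 -0.0827  0.0857] U case mm [-152.7  -87.5   76.6]
[[-0.095  0.708  0.699]
 [ 0.995  0.088  0.046]
 [-0.029  0.7   -0.713]]
[10, 0, 0] [-0.0017  0.0142  0.014 ]
[0, 5, 0] [0.01   0.0008 0.0004]
[0, 0, 10] [-0.0006  0.014  -0.0143]
```

Call:
arm_command --plan '[{"grip": 1,"slide": [0,-0.01,0.01],"spin": 0},{"grip": 1,"slide": [-0.003,0.0255,0.025],"spin": 0},{"grip": 1,"slide": [-0.003,0.0255,0.025],"spin": 0},{"grip": 1,"slide": [-0.003,0.0255,0.025],"spin": 0},{"grip": 1,"slide": [0,0,0],"spin": 0}]'

```text
time: 11.9
tool_pos: [0.5326, -0.0841, 0.0823]
ee_rot: [2.359, 0.034, 1.664]
wrist_force: [0.4, 0.3, 0.7]
width: 0.0001
finger_force: 0.0
```

```bash
python3 -c "
from h import *
status()"
```

```text
t 11.9 q [-0.526 -0.354  2.216  0.652  0.697 -1.017] F [0.4 0.3 0.7] T [-0.09  0.23  0.01]
tcp [ 0.5326 -0.0841  0.0823] U case mm [-97.9 -89.5  73.4]
```

Call:
arm_command --plan '[{"grip": 1,"slide": [0.006,0.0005,0.0002],"spin": 0},{"grip": 1,"slide": [0.006,0.0005,0.0002],"spin": 0},{"grip": 1,"slide": [0.006,0.0005,0.0002],"spin": 0},{"grip": 1,"slide": [0.006,0.0005,0.0002],"spin": 0},{"grip": 1,"slide": [0.006,0.0005,0.0002],"spin": 0},{"grip": 1,"slide": [0.006,0.0005,0.0002],"spin": 0},{"grip": 1,"slide": [0.006,0.0005,0.0002],"spin": 0},{"grip": 1,"slide": [0.006,0.0005,0.0002],"spin": 0}]'

```text
time: 12.9
tool_pos: [0.5303, -0.059, 0.0789]
ee_rot: [2.364, 0.031, 1.663]
wrist_force: [-1.2, -0.2, -0.3]
width: 0.0002
finger_force: 0.0
```

Call:
arm_command --plan '[{"grip": 1,"slide": [0.006,0.0005,0.0002],"spin": 0},{"grip": 1,"slide": [0.006,0.0005,0.0002],"spin": 0}]'

```text
time: 13.15
tool_pos: [0.5303, -0.053, 0.0789]
ee_rot: [2.364, 0.031, 1.663]
wrist_force: [0.1, 0.4, 1.3]
width: 0.0004
finger_force: 0.0
```

Call:
arm_command --plan '[{"grip": 1,"slide": [0.006,0.0005,0.0002],"spin": 0},{"grip": 1,"slide": [0.006,0.0005,0.0002],"spin": 0}]'

```text
time: 13.4
tool_pos: [0.5302, -0.047, 0.079]
ee_rot: [2.364, 0.031, 1.663]
wrist_force: [-0.4, 0.2, -0.2]
width: 0.0002
finger_force: 0.0
```

Call:
arm_command --plan '[{"grip": 1,"slide": [0.006,0.0005,0.0002],"spin": 0},{"grip": 1,"slide": [0.006,0.0005,0.0002],"spin": 0}]'

```text
time: 13.65
tool_pos: [0.5301, -0.041, 0.079]
ee_rot: [2.364, 0.031, 1.663]
wrist_force: [0.2, 0.3, 0.4]
width: 0.0007
finger_force: 0.0
```

```bash
python3 -c "
from h import *
status()"
```

```text
t 13.65 q [-0.395 -0.389  2.243  0.548  0.636 -0.837] F [0.2 0.3 0.4] T [-0.05  0.19 -0.01]
tcp [ 0.5301 -0.041   0.079 ] U case mm [-100.   -46.3   70. ]
```

Call:
arm_command --plan '[{"grip": 1,"slide": [0.006,0.0005,0.0002],"spin": 0},{"grip": 1,"slide": [0.006,0.0005,0.0002],"spin": 0}]'

```text
time: 13.9
tool_pos: [0.5301, -0.0349, 0.079]
ee_rot: [2.364, 0.031, 1.663]
wrist_force: [0.7, 0.2, -0.4]
width: 0.0004
finger_force: 0.0
```

Call:
arm_command --plan '[{"grip": 1,"slide": [0.006,0.0005,0.0002],"spin": 0},{"grip": 1,"slide": [0.006,0.0005,0.0002],"spin": 0}]'

```text
time: 14.15
tool_pos: [0.53, -0.0289, 0.079]
ee_rot: [2.364, 0.031, 1.663]
wrist_force: [-0.5, 0.1, -0.1]
width: 0.0008
finger_force: 0.0
```

Call:
arm_command --plan '[{"grip": 1,"slide": [0.006,0.0005,0.0002],"spin": 0},{"grip": 1,"slide": [0.006,0.0005,0.0002],"spin": 0}]'

```text
time: 14.4
tool_pos: [0.5299, -0.0229, 0.079]
ee_rot: [2.364, 0.031, 1.663]
wrist_force: [0.4, 0.1, -0.4]
width: 0.0001
finger_force: 0.0
```

Call:
arm_command --plan '[{"grip": 1,"slide": [0.006,0.0005,0.0002],"spin": 0},{"grip": 1,"slide": [0.006,0.0005,0.0002],"spin": 0}]'

```text
time: 14.65
tool_pos: [0.5299, -0.0169, 0.0791]
ee_rot: [2.364, 0.031, 1.663]
wrist_force: [0.3, -0.3, 0.3]
width: 0.0005
finger_force: 0.0
```

Call:
arm_command --plan '[{"grip": 1,"slide": [0.006,0.0005,0.0002],"spin": 0},{"grip": 1,"slide": [0.006,0.0005,0.0002],"spin": 0}]'

```text
time: 14.9
tool_pos: [0.5298, -0.0109, 0.0791]
ee_rot: [2.364, 0.031, 1.663]
wrist_force: [0.3, 0.4, 1.0]
width: 0.0004
finger_force: 0.0
```

Call:
arm_command --plan '[{"grip": 1,"slide": [0.006,0.0005,0.0002],"spin": 0},{"grip": 1,"slide": [0.006,0.0005,0.0002],"spin": 0}]'

```text
time: 15.15
tool_pos: [0.5298, -0.0048, 0.0791]
ee_rot: [2.364, 0.031, 1.663]
wrist_force: [-0.3, 0.1, -0.9]
width: 0.0006
finger_force: 0.0
```

Call:
arm_command --plan '[{"grip": 1,"slide": [0.006,0.0005,0.0002],"spin": 0},{"grip": 1,"slide": [0.006,0.0005,0.0002],"spin": 0}]'

```text
time: 15.4
tool_pos: [0.5297, 0.0012, 0.0791]
ee_rot: [2.364, 0.031, 1.663]
wrist_force: [1.1, -0.2, -0.3]
width: 0.0002
finger_force: 0.0
```

Call:
arm_command --plan '[{"grip": 1,"slide": [0.006,0.0005,0.0002],"spin": 0},{"grip": 1,"slide": [0.006,0.0005,0.0002],"spin": 0}]'

```text
time: 15.65
tool_pos: [0.5296, 0.0072, 0.0791]
ee_rot: [2.364, 0.031, 1.663]
wrist_force: [0.7, -0.5, -0.8]
width: 0.0006
finger_force: 0.0
```

```bash
python3 -c "
from h import *
status()"
```

```text
t 15.65 q [-0.231 -0.407  2.254  0.383  0.572 -0.582] F [ 0.7 -0.5 -0.8] T [-0.06  0.19  0.03]
tcp [0.5296 0.0072 0.0791] U case mm [-100.     1.9   70.1]
```

Call:
arm_command --plan '[{"grip": 1,"slide": [0.006,0.0005,0.0002],"spin": 0},{"grip": 1,"slide": [0.006,0.0005,0.0002],"spin": 0}]'

```text
time: 15.9
tool_pos: [0.5296, 0.0132, 0.0792]
ee_rot: [2.364, 0.031, 1.663]
wrist_force: [-0.3, -0.2, -0.6]
width: 0.0003
finger_force: 0.0
```

Call:
arm_command --plan '[{"grip": 1,"slide": [0.006,0.0005,0.0002],"spin": 0},{"grip": 1,"slide": [0.006,0.0005,0.0002],"spin": 0}]'

```text
time: 16.15
tool_pos: [0.5295, 0.0193, 0.0791]
ee_rot: [2.364, 0.031, 1.663]
wrist_force: [1.0, 0.3, -0.4]
width: 0.0005
finger_force: 0.0
```

Call:
arm_command --plan '[{"grip": 1,"slide": [0.006,0.0005,0.0002],"spin": 0},{"grip": 1,"slide": [0.006,0.0005,0.0002],"spin": 0}]'

```text
time: 16.4
tool_pos: [0.5295, 0.0253, 0.0792]
ee_rot: [2.364, 0.031, 1.663]
wrist_force: [0.1, 0.4, 0.4]
width: 0.0003
finger_force: 0.0
```

Call:
arm_command --plan '[{"grip": 1,"slide": [0.006,0.0005,0.0002],"spin": 0},{"grip": 1,"slide": [0.006,0.0005,0.0002],"spin": 0}]'

```text
time: 16.65
tool_pos: [0.5294, 0.0313, 0.0793]
ee_rot: [2.364, 0.031, 1.663]
wrist_force: [0.3, -0.6, -0.1]
width: 0.0008
finger_force: 0.0
```

Call:
arm_command --plan '[{"grip": 1,"slide": [0.006,0.0005,0.0002],"spin": 0},{"grip": 1,"slide": [0.006,0.0005,0.0002],"spin": 0}]'

```text
time: 16.9
tool_pos: [0.5294, 0.0373, 0.0793]
ee_rot: [2.364, 0.031, 1.663]
wrist_force: [0.5, -0.4, 0.1]
width: 0.0002
finger_force: 0.0
```

Call:
arm_command --plan '[{"grip": 1,"slide": [0.006,0.0005,0.0002],"spin": 0}]'

```text
time: 17.02
tool_pos: [0.5293, 0.0404, 0.0793]
ee_rot: [2.364, 0.031, 1.663]
wrist_force: [0.0, -0.2, 0.4]
width: 0.0005
finger_force: 0.0
```

Call:
arm_command --plan '[{"grip": 1,"slide": [0.006,0.0005,0.0002],"spin": 0}]'

```text
time: 17.15
tool_pos: [0.5293, 0.0433, 0.0793]
ee_rot: [2.364, 0.031, 1.663]
wrist_force: [0.1, -0.3, -0.4]
width: 0.0003
finger_force: 0.0
```

Call:
arm_command --plan '[{"grip": 1,"slide": [0.006,0.0005,0.0002],"spin": 0}]'

```text
time: 17.27
tool_pos: [0.5292, 0.0463, 0.0793]
ee_rot: [2.364, 0.031, 1.663]
wrist_force: [-0.8, 0.4, -0.6]
width: 0.0005
finger_force: 0.0
```

Call:
arm_command --plan '[{"grip": 1,"slide": [0.006,0.0005,0.0002],"spin": 0}]'

```text
time: 17.4
tool_pos: [0.5292, 0.0494, 0.0793]
ee_rot: [2.364, 0.031, 1.663]
wrist_force: [0.9, 1.1, -0.6]
width: 0.0004
finger_force: 0.0
```

```bash
python3 -c "
from h import *
status()"
```

```text
t 17.4 q [-0.08  -0.403  2.251  0.197  0.528 -0.316] F [ 0.9  1.1 -0.6] T [-0.08  0.23 -0.01]
tcp [0.5292 0.0494 0.0793] U case mm [-100.    44.1   70.3]
```

Call:
arm_command --plan '[{"grip": 1,"slide": [0.006,0.0005,0.0002],"spin": 0}]'

```text
time: 17.52
tool_pos: [0.5292, 0.0524, 0.0793]
ee_rot: [2.364, 0.031, 1.663]
wrist_force: [-0.1, 0.1, -0.2]
width: 0.0003
finger_force: 0.0
```

Call:
arm_command --plan '[{"grip": 1,"slide": [0.006,0.0005,0.0002],"spin": 0}]'

```text
time: 17.65
tool_pos: [0.5292, 0.0554, 0.0793]
ee_rot: [2.364, 0.031, 1.663]
wrist_force: [0.6, -0.1, 0.3]
width: 0.0007
finger_force: 0.0
```

Call:
arm_command --plan '[{"grip": 1,"slide": [0.006,0.0005,0.0002],"spin": 0}]'

```text
time: 17.77
tool_pos: [0.5291, 0.0584, 0.0793]
ee_rot: [2.364, 0.031, 1.663]
wrist_force: [-0.1, -1.1, -0.5]
width: 0.0001
finger_force: 0.0
```

```bash
python3 - <<'E'
from h import *
status()
from bench import snapshot
a=snapshot('side')[150:300,60:340,::-1];b=snapshot('top')[130:420,150:430,::-1]
cv2.imwrite('pics/s2.png',cv2.resize(a,None,fx=2.8,fy=2.8,interpolation=2));cv2.imwrite('pics/t2.png',cv2.resize(b,None,fx=2,fy=2))
E
```

```text
t 17.775 q [-0.048 -0.399  2.249  0.154  0.522 -0.255] F [-0.1 -1.1 -0.5] T [-0.04  0.24  0.  ]
tcp [0.5291 0.0584 0.0793] U case mm [-100.    53.1   70.3]
```

View pics/s2.png

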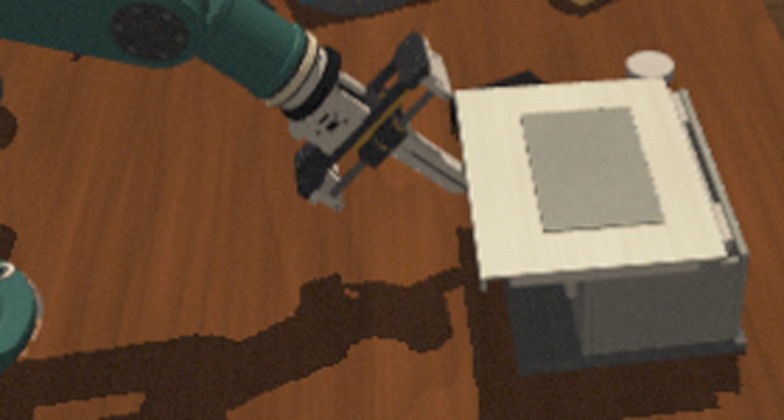

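The crop shows the finger under the hood's front edge at (462,185), with the hood undisturbed. I'll go on feeling to the left.

Call:
arm_command --plan '[{"grip": 1,"slide": [0.006,0.0005,0.0002],"spin": 0}]'

```text
time: 18.0
tool_pos: [0.5291, 0.0612, 0.0794]
ee_rot: [2.364, 0.031, 1.663]
wrist_force: [0.5, -0.1, -0.2]
width: 0.0005
finger_force: 0.0
```

Call:
arm_command --plan '[{"grip": 1,"slide": [0.006,0.0005,0.0002],"spin": 0}]'

```text
time: 18.12
tool_pos: [0.5291, 0.0643, 0.0793]
ee_rot: [2.364, 0.031, 1.663]
wrist_force: [1.1, -0.1, -0.3]
width: 0.0007
finger_force: 0.0
```

Call:
arm_command --plan '[{"grip": 1,"slide": [0.006,0.0005,0.0002],"spin": 0}]'

```text
time: 18.25
tool_pos: [0.529, 0.0674, 0.0794]
ee_rot: [2.364, 0.031, 1.663]
wrist_force: [0.0, -0.7, -0.0]
width: 0.0
finger_force: 0.0
```

```bash
python3 -c "
from h import *
o,M=status()
print(M.round(3))"
```

```text
t 18.25 q [-0.015 -0.395  2.246  0.109  0.516 -0.194] F [ 0.  -0.7 -0. ] T [-0.05  0.28 -0.01]
tcp [0.529  0.0674 0.0794] U case mm [-100.    62.1   70.3]
[[-0.092  0.707  0.701]
 [ 0.995  0.088  0.043]
 [-0.031  0.701 -0.712]]
```

View pics/t2.png

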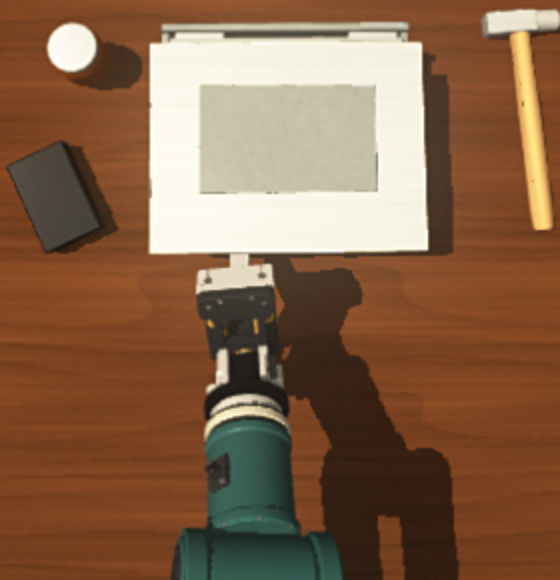

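```bash
cat >> h.py <<'E'
def proj(n,X):
    c=camera_info(n);K=np.array([[c['fx'],0,c['cx']],[0,c['fy'],c['cy']],[0,0,1]])
    Rc=R.from_euler('xyz',c['rotation']).as_matrix();d=(np.atleast_2d(X)-c['position'])@Rc;d=d*[1,-1,-1]
    return cv2.projectPoints(d,np.zeros(3),np.zeros(3),K,np.array([c['k1'],0,0,0,0.]))[0][:,0].round(1)
E
python3 - <<'E'
from h import *
p=np.array([.4335,-.0773,.1926]);M=R.from_euler('xyz',[2.371,.024,1.665]).as_matrix()
X=[p+M@np.array(v) for v in([0,0,0],[0,.0125,.025],[0,-.0125,.025],[0,.0125,-.06],[0,-.0125,-.06],[0,.088,-.072],[0,-.088,-.072])]
print(proj('side',X))
C=lambda x,y,z:[.656+x-.01*y,.0085+y+.01*x,z]
P=proj('side',[C(-.13,-.14,.129),C(-.13,.14,.129),C(.085,-.14,.129),C(-.13,-.14,.113),C(-.1,-.135,.012),C(-.1,-.135,0),C(.115,-.135,0),C(-.04,-.13,.12),C(-.04,-.13,.012)]);print(P, ((P-[60,150])*2.8).round())
a=cv2.imread('pics/s1.png')[150:290,90:340];cv2.imwrite('pics/c1.png',cv2.resize(a,None,fx=3.2,fy=3.2,interpolation=2))
E
```

```text
[[188.5 217.1]
 [200.  218.6]
 [193.1 225.4]
 [171.9 201.1]
 [164.9 208.3]
 [189.5 175.8]
 [140.2 227.2]]
[[231.4 249.3]
 [222.  182.4]
 [319.7 240.6]
 [231.6 254.2]
 [244.7 280.6]
 [244.8 283.8]
 [326.3 274.9]
 [268.2 245.6]
 [267.7 276.7]] [[480. 278.]
 [454.  91.]
 [727. 254.]
 [480. 292.]
 [517. 366.]
 [517. 375.]
 [746. 350.]
 [583. 268.]
 [582. 355.]]
```

View pics/c1.png

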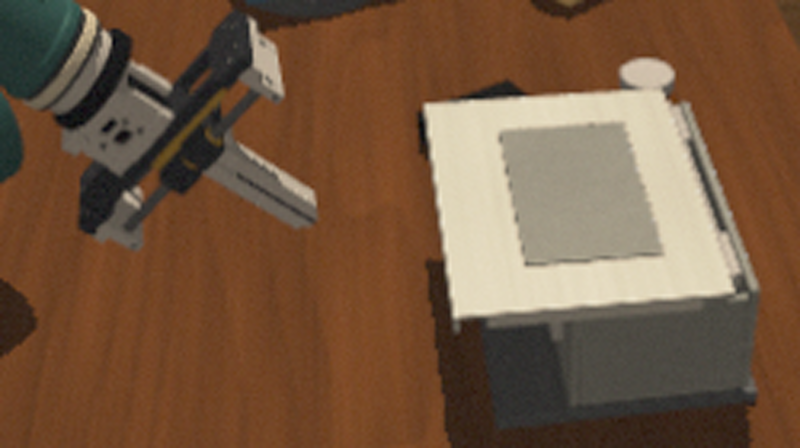

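```bash
python3 - <<'E'
from h import *
p=np.array([.5291,.0584,.0793]);M=R.from_euler('xyz',[2.364,.031,1.663]).as_matrix()
V=([.0375,.0885,-.072],[-.0375,.0885,-.072],[.008,.0125,-.05],[-.008,.0125,-.05],[0,.0885,-.072],[0,-.0885,-.072],[0,.0125,-.06])
X=[p+M@np.array(v) for v in V]
print('t2 crop',((proj('top',X)-[150,130])*2).round());print('s2 crop',((proj('side',X)-[60,150])*2.8).round())
# s1: fit finger tip along tool z in plane x_tool=0.008 (near side, -y world => tool x=-.008)
p=np.array([.4335,-.0773,.1926]);M=R.from_euler('xyz',[2.371,.024,1.665]).as_matrix()
for uv in [(188.5,208.5),(189,217),(186.5,221)]:
    o,d=ray('side',[uv]);n=M[:,0]
    for off in(-.008,.008):
        q=p+M[:,0]*off;X=o+d[0]*((q-o)@n)/(d[0]@n);print(uv,off,(M.T@(X-p)).round(4))
E
```

```text
t2 crop [[192. 241.]
 [272. 233.]
 [231. 275.]
 [247. 274.]
 [232. 237.]
 [248. 353.]
 [239. 282.]]
s2 crop [[468.  64.]
 [481. 106.]
 [437. 145.]
 [439. 155.]
 [474.  84.]
 [352. 208.]
 [430. 145.]]
(188.5, 208.5) -0.008 [-0.008   0.0228 -0.0205]
(188.5, 208.5) 0.008 [ 0.008   0.015  -0.0118]
(189, 217) -0.008 [-0.008   0.0049 -0.0038]
(189, 217) 0.008 [ 0.008  -0.0032  0.0053]
(186.5, 221) -0.008 [-0.008  -0.0075 -0.001 ]
(186.5, 221) 0.008 [ 0.008  -0.0157  0.0082]
```

The crop puts the visible fingertip at full-image pixel ~(189,215), which is about 25 mm short of where the reported TCP plus 25 mm would put it. The body in the top view is back by the same amount, so the finger probably just missed the blade. I'll back out and triangulate the tip.

Call:
arm_command --plan '[{"grip": 1,"slide": [0.004,-0.033,-0.033],"spin": 0},{"grip": 1,"slide": [0.004,-0.033,-0.033],"spin": 0},{"grip": 1,"slide": [0.004,-0.028,-0.028],"spin": 0},{"grip": 1,"slide": [-0.06,-0.005,-0.002],"spin": 0},{"grip": 1,"slide": [-0.06,-0.005,-0.002],"spin": 0},{"grip": 1,"slide": [-0.06,-0.005,-0.002],"spin": 0},{"grip": 1,"slide": [-0.06,-0.005,-0.002],"spin": 0},{"grip": 1,"slide": [-0.06,-0.005,-0.002],"spin": 0},{"grip": 1,"slide": [0,0,0],"spin": 0},{"grip": 1,"slide": [0,0,0],"spin": 0}]'

```text
time: 19.5
tool_pos: [0.4636, -0.0829, 0.0787]
ee_rot: [2.365, 0.03, 1.664]
wrist_force: [-0.6, -0.1, 0.5]
width: 0.0004
finger_force: 0.0
```

```bash
python3 - <<'E'
from h import *
from bench import snapshot
s=snapshot('side');t=snapshot('top');o,M=status();p=o['tool_pos'];print(M.round(3))
X=[p+M@np.array(v) for v in([0,0,0],[0,.0125,.025],[0,-.0125,.025])]
print('side',proj('side',X),'top',proj('top',X))
a=cv2.resize(s[170:270,120:250,::-1],(520,400),interpolation=2);b=cv2.resize(t[230:330,260:330,::-1],(280,400),interpolation=2)
cv2.imwrite('pics/c3.png',np.hstack([a,b]))
E
```

```text
t 19.6 q [-0.668 -0.561  2.339  0.672  0.853 -1.095] F [ 0.6 -0.5  1.3] T [-0.07  0.25  0.05]
tcp [ 0.4637 -0.0821  0.0788] U case mm [-166.8  -86.7   69.8]
[[-0.094  0.707  0.7  ]
 [ 0.995  0.089  0.044]
 [-0.031  0.701 -0.712]]
side [[205.  252.6]
 [215.7 253.7]
 [209.2 259.9]] top [[335.  284.4]
 [333.2 271.6]
 [333.1 279.2]]
```

View pics/c3.png

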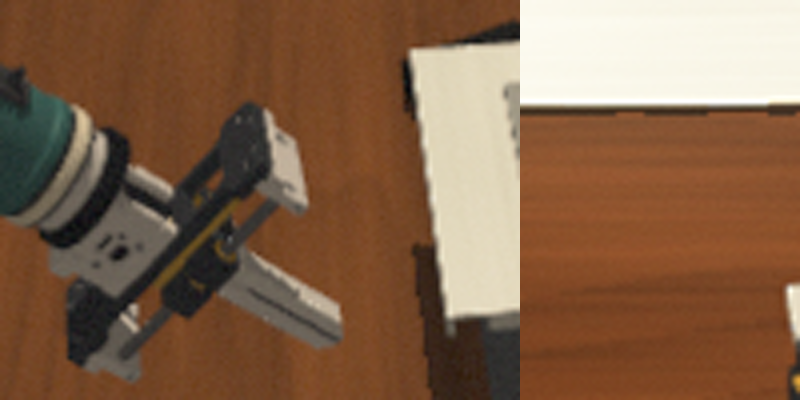

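The side crop puts the tip corners at (205,249.5) and (202.5,256). The top crop cut the finger off and shows only the bracket corner, so I'll extract the tip numerically.

```bash
python3 - <<'E'
from h import *
from bench import snapshot
from scipy.optimize import least_squares
t=snapshot('top');o,M=status();p=o['tool_pos']
hsv=cv2.cvtColor(t,cv2.COLOR_RGB2HSV)
m=(hsv[...,1]<90)&(hsv[...,2]>90)
for r in range(262,312,2):
    c=np.where(m[r,315:365])[0]+315
    print(r,(c.min(),c.max(),len(c)) if len(c) else None,end='; ')
E
```

```text
t 19.65 q [-0.668 -0.561  2.339  0.672  0.853 -1.095] F [ 0.  -0.2 -0.4] T [-0.11  0.27 -0.01]
tcp [ 0.4638 -0.0821  0.0789] U case mm [-166.8  -86.7   69.9]
262 None; 264 None; 266 None; 268 None; 270 None; 272 None; 274 None; 276 None; 278 None; 280 None; 282 None; 284 None; 286 (np.int64(332), np.int64(341), 10); 288 (np.int64(332), np.int64(341), 10); 290 (np.int64(332), np.int64(342), 11); 292 (np.int64(332), np.int64(342), 11); 294 (np.int64(332), np.int64(342), 11); 296 (np.int64(333), np.int64(343), 11); 298 (np.int64(333), np.int64(363), 23); 300 (np.int64(333), np.int64(364), 32); 302 (np.int64(326), np.int64(364), 39); 304 (np.int64(327), np.int64(364), 36); 306 (np.int64(326), np.int64(364), 39); 308 (np.int64(327), np.int64(364), 38); 310 (np.int64(327), np.int64(364), 38);
```

```bash
python3 - <<'E'
from h import *
p=np.array([.4638,-.0821,.0789]);M=R.from_euler('xyz',[2.365,.03,1.664]).as_matrix()
for ts in [(332,285.5),(337,285.5),(341.5,285.5)]:
  for ss in [(205,249.5),(203,246)]:
    o1,d1=ray('top',[ts]);o2,d2=ray('side',[ss]);d1,d2=d1[0],d2[0]
    k=np.linalg.lstsq(np.c_[d1,-d2],o2-o1,rcond=None)[0];a=o1+d1*k[0];b=o2+d2*k[1]
    print(ts,ss,((a+b)/2).round(4),'gap',np.linalg.norm(a-b).round(4),'tool',(M.T@((a+b)/2-p)).round(4))
E
```

```text
(332, 285.5) (205, 249.5) [ 0.4631 -0.0752  0.0831] gap 0.0025 tool [ 0.0068  0.0031 -0.0032]
(332, 285.5) (203, 246) [ 0.4615 -0.0736  0.0937] gap 0.0027 tool [ 0.0082  0.0095 -0.0117]
(337, 285.5) (205, 249.5) [ 0.4636 -0.0845  0.0917] gap 0.0019 tool [-0.0028  0.0086 -0.0094]
(337, 285.5) (203, 246) [ 0.4621 -0.0828  0.102 ] gap 0.0032 tool [-0.0012  0.0149 -0.0177]
(341.5, 285.5) (205, 249.5) [ 0.4641 -0.0927  0.0992] gap 0.0014 tool [-0.0112  0.0135 -0.0148]
(341.5, 285.5) (203, 246) [ 0.4626 -0.0909  0.1094] gap 0.0037 tool [-0.0096  0.0197 -0.023 ]
```

Call:
arm_command --plan '[{"grip": 1,"slide": [0.001,-0.031,0.0315],"spin": 0},{"grip": 1,"slide": [-0.003,0.027,0.0266],"spin": 0},{"grip": 1,"slide": [-0.003,0.027,0.0266],"spin": 0},{"grip": 1,"slide": [-0.003,0.027,0.0266],"spin": 0},{"grip": 1,"slide": [0,0,0],"spin": 0}]'

```text
time: 20.27
tool_pos: [0.5215, -0.0814, 0.0573]
ee_rot: [2.364, 0.031, 1.667]
wrist_force: [0.2, 0.0, 0.2]
width: 0.0004
finger_force: 0.0
```

Call:
arm_command --plan '[{"grip": 1,"slide": [-0.003,0.027,0.0266],"spin": 0},{"grip": 1,"slide": [0,0,0],"spin": 0}]'

```text
time: 20.52
tool_pos: [0.5398, -0.0818, 0.0573]
ee_rot: [2.364, 0.031, 1.665]
wrist_force: [-0.0, -1.0, -0.6]
width: 0.0003
finger_force: 0.0
```

```bash
sed -i 's/.025\*M\[:,2\]+.0125\*M\[:,1\]/(-.010)*M[:,2]+.010*M[:,1]/' h.py; python3 - <<'E'
from h import *
from bench import snapshot
status()
a=cv2.resize(snapshot('side')[160:290,110:330,::-1],None,fx=3.5,fy=3.5,interpolation=2);cv2.imwrite('pics/c4.png',a)
E
```

```text
t 20.525 q [-0.508 -0.291  2.227  0.696  0.633 -1.067] F [-0.  -1.  -0.6] T [-0.12  0.18  0.01]
tcp [ 0.5398 -0.0818  0.0573] U case mm [-117.   -88.7   71.4]
```

View pics/c4.png

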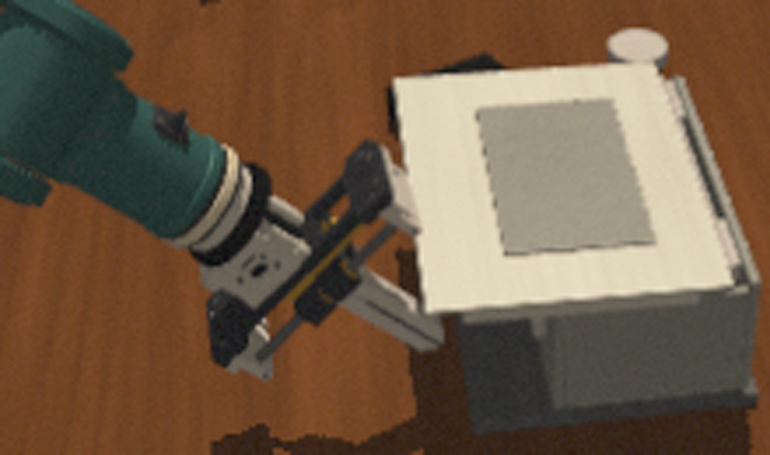

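```bash
python3 - <<'E'
from h import *
def tri(ts,ss):
    o1,d1=ray('top',[ts]);o2,d2=ray('side',[ss]);d1,d2=d1[0],d2[0]
    k=np.linalg.lstsq(np.c_[d1,-d2],o2-o1,rcond=None)[0];a=o1+d1*k[0];b=o2+d2*k[1];return (a+b)/2,np.linalg.norm(a-b)
p=np.array([.4638,-.0821,.0789]);M=R.from_euler('xyz',[2.365,.03,1.664]).as_matrix()
for n,ts,ss in(('brk front right',(364,299),(196.5,222)),('brk front left',(326.5,301.5),(187.5,197.5)),('tip R',(341.5,285.5),(205,249.5))):
    X,g=tri(ts,ss);print(n,X.round(4),g.round(4),(M.T@(X-p)).round(4))
p=np.array([.5398,-.0818,.0573])
f=lambda v:(proj('side',[p+M@np.array(v)])[0]-[110,160])*3.5
for v in([0,.01,-.01],[-.01,.01,-.01],[-.01,-.015,-.01],[0,.0125,.025],[-.01,-.0125,.025],[-.035,.09,-.08],[.035,.09,-.08]):print(v,f(v))
E
```

```text
brk front right [ 0.4512 -0.1156  0.2072] 0.0024 [-0.0361  0.078  -0.1018]
brk front left [ 0.4414 -0.0447  0.2246] 0.0138 [ 0.035   0.0895 -0.1179]
tip R [ 0.4641 -0.0927  0.0992] 0.0014 [-0.0112  0.0135 -0.0148]
[0, 0.01, -0.01] [438.9 321.3]
[-0.01, 0.01, -0.01] [441.35 330.4 ]
[-0.01, -0.015, -0.01] [417.9 352.1]
[0, 0.0125, 0.025] [475.3 339.5]
[-0.01, -0.0125, 0.025] [454.65 369.95]
[-0.035, 0.09, -0.08] [454.3 234.5]
[0.035, 0.09, -0.08] [435.4  173.95]
```

The crop shows the tip at (440,345), about where the corrected tip model puts it, with the hood untouched. Next I go 19 mm deeper and feel leftward again.

Call:
arm_command --plan '[{"grip": 1,"slide": [-0.003,0.027,0.0266],"spin": 0},{"grip": 1,"slide": [0,0,0],"spin": 0}]'

```text
time: 20.82
tool_pos: [0.5587, -0.0821, 0.0574]
ee_rot: [2.364, 0.031, 1.664]
wrist_force: [0.5, 0.5, 0.8]
width: 0.0003
finger_force: 0.0
```

Call:
arm_command --plan '[{"grip": 1,"slide": [0.01,0.0008,0.0004],"spin": 0},{"grip": 1,"slide": [0.01,0.0008,0.0004],"spin": 0},{"grip": 1,"slide": [0.01,0.0008,0.0004],"spin": 0},{"grip": 1,"slide": [0.01,0.0008,0.0004],"spin": 0}]'

```text
time: 21.32
tool_pos: [0.5585, -0.0619, 0.0572]
ee_rot: [2.364, 0.031, 1.664]
wrist_force: [0.1, 0.6, -0.7]
width: 0.0008
finger_force: 0.0
```

Call:
arm_command --plan '[{"grip": 1,"slide": [0.006,0.0005,0.0002],"spin": 0},{"grip": 1,"slide": [0.006,0.0005,0.0002],"spin": 0}]'

```text
time: 21.58
tool_pos: [0.5587, -0.056, 0.0572]
ee_rot: [2.364, 0.031, 1.664]
wrist_force: [-0.1, 0.4, -0.7]
width: 0.0005
finger_force: 0.0
```

Call:
arm_command --plan '[{"grip": 1,"slide": [0.006,0.0005,0.0002],"spin": 0},{"grip": 1,"slide": [0.006,0.0005,0.0002],"spin": 0}]'

```text
time: 21.82
tool_pos: [0.5586, -0.0502, 0.0572]
ee_rot: [2.364, 0.031, 1.663]
wrist_force: [0.0, 0.4, -0.2]
width: 0.0006
finger_force: 0.0
```

Call:
arm_command --plan '[{"grip": 1,"slide": [0.006,0.0005,0.0002],"spin": 0},{"grip": 1,"slide": [0.006,0.0005,0.0002],"spin": 0}]'

```text
time: 22.08
tool_pos: [0.5585, -0.0441, 0.0572]
ee_rot: [2.364, 0.031, 1.663]
wrist_force: [0.7, -0.6, -0.3]
width: 0.0004
finger_force: 0.0
```

```bash
python3 -c "
from h import *
status()"
```

```text
t 22.075 q [-0.369 -0.266  2.21   0.597  0.548 -0.886] F [ 0.7 -0.6 -0.3] T [-0.09  0.17 -0.01]
tcp [ 0.5585 -0.0441  0.0572] U case mm [-97.9 -51.2  71.4]
```

Call:
arm_command --plan '[{"grip": 1,"slide": [0.006,0.0005,0.0002],"spin": 0},{"grip": 1,"slide": [0.006,0.0005,0.0002],"spin": 0}]'

```text
time: 22.32
tool_pos: [0.5585, -0.038, 0.0573]
ee_rot: [2.364, 0.031, 1.663]
wrist_force: [0.6, 0.1, -0.0]
width: 0.0002
finger_force: 0.0
```

Call:
arm_command --plan '[{"grip": 1,"slide": [0.006,0.0005,0.0002],"spin": 0},{"grip": 1,"slide": [0.006,0.0005,0.0002],"spin": 0}]'

```text
time: 22.58
tool_pos: [0.5584, -0.032, 0.0573]
ee_rot: [2.364, 0.031, 1.663]
wrist_force: [-0.5, 0.5, 0.7]
width: 0.0006
finger_force: 0.0
```

Call:
arm_command --plan '[{"grip": 1,"slide": [0.006,0.0005,0.0002],"spin": 0},{"grip": 1,"slide": [0.006,0.0005,0.0002],"spin": 0}]'

```text
time: 22.82
tool_pos: [0.5584, -0.026, 0.0573]
ee_rot: [2.364, 0.031, 1.663]
wrist_force: [-0.6, 0.3, 0.3]
width: 0.0007
finger_force: 0.0
```

Call:
arm_command --plan '[{"grip": 1,"slide": [0.006,0.0005,0.0002],"spin": 0},{"grip": 1,"slide": [0.006,0.0005,0.0002],"spin": 0}]'

```text
time: 23.08
tool_pos: [0.5583, -0.02, 0.0573]
ee_rot: [2.364, 0.031, 1.663]
wrist_force: [-1.0, 0.5, 0.7]
width: 0.0007
finger_force: 0.0
```

Call:
arm_command --plan '[{"grip": 1,"slide": [0.006,0.0005,0.0002],"spin": 0},{"grip": 1,"slide": [0.006,0.0005,0.0002],"spin": 0}]'

```text
time: 23.32
tool_pos: [0.5582, -0.0139, 0.0574]
ee_rot: [2.364, 0.031, 1.663]
wrist_force: [0.3, -0.7, 0.2]
width: 0.0006
finger_force: 0.0
```

Call:
arm_command --plan '[{"grip": 1,"slide": [0.006,0.0005,0.0002],"spin": 0},{"grip": 1,"slide": [0.006,0.0005,0.0002],"spin": 0}]'

```text
time: 23.58
tool_pos: [0.5582, -0.0079, 0.0574]
ee_rot: [2.364, 0.031, 1.663]
wrist_force: [-0.6, 0.2, 0.1]
width: 0.0006
finger_force: 0.0
```

Call:
arm_command --plan '[{"grip": 1,"slide": [0.006,0.0005,0.0002],"spin": 0},{"grip": 1,"slide": [0.006,0.0005,0.0002],"spin": 0}]'

```text
time: 23.82
tool_pos: [0.5581, -0.0019, 0.0574]
ee_rot: [2.364, 0.031, 1.663]
wrist_force: [0.2, -0.7, 0.6]
width: 0.0005
finger_force: 0.0
```

Call:
arm_command --plan '[{"grip": 1,"slide": [0.006,0.0005,0.0002],"spin": 0},{"grip": 1,"slide": [0.006,0.0005,0.0002],"spin": 0}]'

```text
time: 24.08
tool_pos: [0.5581, 0.0041, 0.0574]
ee_rot: [2.364, 0.031, 1.663]
wrist_force: [-0.5, 0.8, 0.0]
width: 0.0003
finger_force: 0.0
```

Call:
arm_command --plan '[{"grip": 1,"slide": [0.006,0.0005,0.0002],"spin": 0},{"grip": 1,"slide": [0.006,0.0005,0.0002],"spin": 0}]'

```text
time: 24.32
tool_pos: [0.558, 0.0102, 0.0574]
ee_rot: [2.364, 0.031, 1.663]
wrist_force: [0.5, -0.4, -0.5]
width: 0.0003
finger_force: 0.0
```

Call:
arm_command --plan '[{"grip": 1,"slide": [0.006,0.0005,0.0002],"spin": 0},{"grip": 1,"slide": [0.006,0.0005,0.0002],"spin": 0}]'

```text
time: 24.58
tool_pos: [0.558, 0.0156, 0.0575]
ee_rot: [2.364, 0.033, 1.663]
wrist_force: [-2.9, -6.7, 0.9]
width: 0.0002
finger_force: 2.8
```

Call:
arm_command --plan '[{"grip": 1,"slide": [0.006,0.0005,0.0002],"spin": 0},{"grip": 1,"slide": [0.006,0.0005,0.0002],"spin": 0}]'

```text
time: 24.82
tool_pos: [0.558, 0.0209, 0.0575]
ee_rot: [2.363, 0.034, 1.662]
wrist_force: [-1.6, -6.4, -1.3]
width: 0.0002
finger_force: 3.4
```

Call:
arm_command --plan '[{"grip": 1,"slide": [0.006,0.0005,0.0002],"spin": 0},{"grip": 1,"slide": [0.006,0.0005,0.0002],"spin": 0}]'

```text
time: 25.08
tool_pos: [0.5583, 0.0262, 0.0578]
ee_rot: [2.362, 0.034, 1.661]
wrist_force: [1.1, -8.4, -2.0]
width: 0.0003
finger_force: 3.6
```

```bash
python3 -c "
from h import *
status()"
```

```text
t 25.075 q [-0.144 -0.284  2.222  0.323  0.454 -0.484] F [ 1.1 -8.4 -2. ] T [-1.26  0.3  -1.23]
tcp [0.5583 0.0262 0.0578] U case mm [-97.4  19.2  71.9]
```

Call:
arm_command --plan '[{"grip": 1,"slide": [0.006,0.0005,0.0002],"spin": 0},{"grip": 1,"slide": [0.006,0.0005,0.0002],"spin": 0}]'

```text
time: 25.32
tool_pos: [0.5581, 0.0322, 0.0577]
ee_rot: [2.363, 0.034, 1.661]
wrist_force: [-0.2, -8.5, 0.1]
width: 0.0002
finger_force: 3.5
```

Call:
arm_command --plan '[{"grip": 1,"slide": [0.006,0.0005,0.0002],"spin": 0}]'

```text
time: 25.45
tool_pos: [0.5579, 0.0353, 0.0575]
ee_rot: [2.363, 0.034, 1.662]
wrist_force: [-1.1, -7.9, -0.2]
width: 0.0004
finger_force: 3.4
```

Call:
arm_command --plan '[{"grip": 1,"slide": [0.006,0.0005,0.0002],"spin": 0}]'

```text
time: 25.58
tool_pos: [0.5577, 0.0385, 0.0573]
ee_rot: [2.364, 0.034, 1.662]
wrist_force: [-1.9, -8.1, -0.2]
width: -0.0
finger_force: 3.2
```

```bash
python3 -c "
from h import *
status()"
```

```text
t 25.575 q [-0.105 -0.282  2.222  0.266  0.444 -0.405] F [-1.9 -8.1 -0.2] T [-1.08  0.54 -1.08]
tcp [0.5577 0.0385 0.0573] U case mm [-97.9  31.5  71.4]
```

Call:
arm_command --plan '[{"grip": 1,"slide": [0.006,0.0005,0.0002],"spin": 0}]'

```text
time: 25.7
tool_pos: [0.5575, 0.0417, 0.0571]
ee_rot: [2.364, 0.034, 1.662]
wrist_force: [-2.5, -7.1, -0.0]
width: 0.0004
finger_force: 3.1
```

Call:
arm_command --plan '[{"grip": 1,"slide": [0,0,0],"spin": 0}]'

```text
time: 25.82
tool_pos: [0.5573, 0.0421, 0.057]
ee_rot: [2.365, 0.033, 1.663]
wrist_force: [-3.6, -6.4, 1.0]
width: 0.0007
finger_force: 3.1
```

Call:
arm_command --plan '[{"grip": 1,"slide": [-0.0003,0.006,-0.006],"spin": 0}]'

```text
time: 25.95
tool_pos: [0.5554, 0.0424, 0.0586]
ee_rot: [2.371, 0.032, 1.664]
wrist_force: [-3.9, -5.8, -4.2]
width: 0.0005
finger_force: 2.9
```

Call:
arm_command --plan '[{"grip": 1,"slide": [-0.0003,0.006,-0.006],"spin": 0}]'

```text
time: 26.08
tool_pos: [0.5544, 0.0427, 0.0616]
ee_rot: [2.373, 0.031, 1.664]
wrist_force: [-3.8, -3.9, -5.2]
width: 0.0004
finger_force: 2.8
```

```bash
python3 -c "
from h import *
o,M=status()
for v in ([10,0,0],[0,5,0],[0,0,10]):print(v,toolof(M,v))"
```

```text
t 26.075 q [-0.094 -0.296  2.216  0.24   0.47  -0.371] F [-3.8 -3.9 -5.2] T [-0.68  1.3  -0.55]
tcp [0.5544 0.0427 0.0616] U case mm [-101.    35.7   75.8]
[10, 0, 0] [-0.0017  0.0143  0.0139]
[0, 5, 0] [0.01   0.0008 0.0004]
[0, 0, 10] [-0.0006  0.0139 -0.0144]
```

Call:
arm_command --plan '[{"grip": 1,"slide": [0.0005,0.008,-0.0035],"spin": 0}]'

```text
time: 26.2
tool_pos: [0.5554, 0.0435, 0.0649]
ee_rot: [2.375, 0.031, 1.664]
wrist_force: [-5.3, -3.2, -4.9]
width: 0.0005
finger_force: 2.9
```

Call:
arm_command --plan '[{"grip": 1,"slide": [0.0005,0.008,-0.0035],"spin": 0}]'

```text
time: 26.32
tool_pos: [0.5554, 0.044, 0.0666]
ee_rot: [2.38, 0.031, 1.665]
wrist_force: [-5.0, -7.6, -9.4]
width: 0.0006
finger_force: 5.5
```

Call:
arm_command --plan '[{"grip": 1,"slide": [0.0005,0.008,-0.0035],"spin": 0}]'

```text
time: 26.45
tool_pos: [0.5553, 0.0442, 0.0682]
ee_rot: [2.385, 0.031, 1.665]
wrist_force: [-8.4, -9.6, -9.9]
width: 0.0006
finger_force: 6.7
```

```bash
python3 -c "
from h import *
o,M=status()"
```

```text
t 26.45 q [-0.088 -0.3    2.197  0.215  0.502 -0.344] F [-8.4 -9.6 -9.9] T [-1.17  2.49 -1.11]
tcp [0.5553 0.0442 0.0682] U case mm [-99.9  37.2  82.3]
```

Resistance is rising on both Fz and Fy, so the catch may not be clear yet. I'll unload the hood, push further left in small steps, and feel for the stop.

Call:
arm_command --plan '[{"grip": 1,"slide": [0.0015,-0.024,0.016],"spin": 0},{"grip": 1,"slide": [0,0,0],"spin": 0}]'

```text
time: 26.7
tool_pos: [0.5572, 0.0442, 0.0608]
ee_rot: [2.37, 0.032, 1.664]
wrist_force: [-3.8, -5.2, -1.8]
width: 0.0005
finger_force: 3.0
```

```bash
python3 -c "
from h import *
o,M=status()"
```

```text
t 26.7 q [-0.088 -0.287  2.213  0.235  0.459 -0.364] F [-3.8 -5.2 -1.8] T [-0.75  1.04 -0.63]
tcp [0.5572 0.0442 0.0608] U case mm [-98.3  37.2  74.9]
```

Call:
arm_command --plan '[{"grip": 1,"slide": [0.004,0.0003,0.0002],"spin": 0}]'

```text
time: 26.82
tool_pos: [0.5575, 0.0458, 0.0612]
ee_rot: [2.369, 0.032, 1.663]
wrist_force: [-3.1, -6.4, -1.2]
width: 0.0004
finger_force: 2.9
```

Call:
arm_command --plan '[{"grip": 1,"slide": [0.004,0.0003,0.0002],"spin": 0}]'

```text
time: 26.95
tool_pos: [0.5579, 0.0478, 0.0616]
ee_rot: [2.369, 0.033, 1.663]
wrist_force: [-3.1, -6.3, -1.5]
width: 0.0002
finger_force: 2.8
```

Call:
arm_command --plan '[{"grip": 1,"slide": [0.004,0.0003,0.0002],"spin": 0}]'

```text
time: 27.08
tool_pos: [0.5579, 0.0495, 0.0617]
ee_rot: [2.368, 0.033, 1.663]
wrist_force: [-5.4, -11.2, -0.9]
width: 0.001
finger_force: 4.9
```

Call:
arm_command --plan '[{"grip": 1,"slide": [0.004,0.0003,0.0002],"spin": 0}]'

```text
time: 27.2
tool_pos: [0.5579, 0.0504, 0.0616]
ee_rot: [2.369, 0.036, 1.662]
wrist_force: [-8.4, -17.1, 1.8]
width: 0.001
finger_force: 7.9
```

Call:
arm_command --plan '[{"grip": 1,"slide": [0.002,0.0001,0.0001],"spin": 0}]'

```text
time: 27.32
tool_pos: [0.5578, 0.0506, 0.0616]
ee_rot: [2.369, 0.037, 1.662]
wrist_force: [-8.9, -20.5, 2.0]
width: 0.0006
finger_force: 8.5
```

Call:
arm_command --plan '[{"grip": 1,"slide": [-0.009,-0.0007,-0.0004],"spin": 0},{"grip": 1,"slide": [0,0,0],"spin": 0}]'

```text
time: 27.58
tool_pos: [0.5574, 0.0488, 0.0614]
ee_rot: [2.369, 0.031, 1.663]
wrist_force: [-4.6, -2.3, -0.2]
width: 0.0005
finger_force: 2.9
```

Call:
arm_command --plan '[{"grip": 1,"slide": [-0.0003,0.0065,-0.0045],"spin": 0}]'

```text
time: 27.7
tool_pos: [0.5567, 0.049, 0.0632]
ee_rot: [2.374, 0.031, 1.664]
wrist_force: [-4.0, -3.9, -3.7]
width: 0.0006
finger_force: 2.8
```

Call:
arm_command --plan '[{"grip": 1,"slide": [-0.0003,0.0065,-0.0045],"spin": 0}]'

```text
time: 27.82
tool_pos: [0.5569, 0.0493, 0.0663]
ee_rot: [2.375, 0.031, 1.665]
wrist_force: [-5.5, -1.8, -4.2]
width: 0.0006
finger_force: 2.9
```

Call:
arm_command --plan '[{"grip": 1,"slide": [-0.0003,0.0065,-0.0045],"spin": 0}]'

```text
time: 27.95
tool_pos: [0.556, 0.0494, 0.0678]
ee_rot: [2.38, 0.03, 1.665]
wrist_force: [-5.2, -5.0, -10.0]
width: 0.0004
finger_force: 5.2
```

```bash
cat > hood.py <<'E'
from h import *
from bench import snapshot
# front edge of hood in the side view: first white column in rows near the front-right corner
s=snapshot('side');hsv=cv2.cvtColor(s,cv2.COLOR_RGB2HSV);m=(hsv[...,1]<60)&(hsv[...,2]>130)
m0=cv2.imread('pics/side0.png');h0=cv2.cvtColor(m0,cv2.COLOR_BGR2HSV);m0=(h0[...,1]<60)&(h0[...,2]>130)
for c in (236,244,252,260): print(c,[int(np.where(k[190:270,c])[0].max()+190) for k in(m0,m)],end=' ')
print(); status()
E
python3 hood.py
```

```text
236 [248, 248] 244 [248, 247] 252 [247, 246] 260 [246, 246] 
t 28.0 q [-0.073 -0.298  2.199  0.199  0.492 -0.317] F [-6.9 -3.6 -6.3] T [-0.59  1.76 -0.37]
tcp [0.556  0.0494 0.0679] U case mm [-99.3  42.4  82.1]
```

Call:
arm_command --plan '[{"grip": 1,"slide": [-0.0003,0.0065,-0.0045],"spin": 0}]'

```text
time: 28.12
tool_pos: [0.5555, 0.0495, 0.0698]
ee_rot: [2.384, 0.03, 1.665]
wrist_force: [-6.3, -3.4, -10.0]
width: 0.0004
finger_force: 5.3
```

Call:
arm_command --plan '[{"grip": 1,"slide": [-0.0003,0.0065,-0.0045],"spin": 0}]'

```text
time: 28.25
tool_pos: [0.5555, 0.0496, 0.0726]
ee_rot: [2.386, 0.03, 1.666]
wrist_force: [-8.5, -4.4, -10.6]
width: 0.0003
finger_force: 6.1
```

```bash
python3 hood.py
```

```text
236 [248, 246] 244 [248, 246] 252 [247, 245] 260 [246, 245] 
t 28.3 q [-0.072 -0.305  2.189  0.19   0.513 -0.308] F [-11.   -5.1  -8. ] T [-0.71  2.35 -0.5 ]
tcp [0.5557 0.0496 0.0731] U case mm [-99.5  42.5  87.2]
```

Call:
arm_command --plan '[{"grip": 1,"slide": [-0.002,0.007,-0.0045],"spin": 0}]'

```text
time: 28.42
tool_pos: [0.5555, 0.0494, 0.0754]
ee_rot: [2.389, 0.028, 1.666]
wrist_force: [-11.4, 0.6, -9.8]
width: 0.0004
finger_force: 7.0
```

Call:
arm_command --plan '[{"grip": 1,"slide": [-0.002,0.007,-0.0045],"spin": 0}]'

```text
time: 28.55
tool_pos: [0.5555, 0.0493, 0.0783]
ee_rot: [2.392, 0.027, 1.667]
wrist_force: [-12.6, 1.7, -9.4]
width: 0.0004
finger_force: 7.9
```

```bash
python3 hood.py
```

```text
236 [248, 244] 244 [248, 244] 252 [247, 244] 260 [246, 244] 
t 28.6 q [-0.076 -0.312  2.178  0.191  0.538 -0.309] F [-16.1  -0.   -8.4] T [-0.17  2.83  0.1 ]
tcp [0.5557 0.0494 0.0788] U case mm [-99.5  42.3  92.9]
```

Call:
arm_command --plan '[{"grip": 1,"slide": [0,0.0058,-0.0057],"spin": 0},{"grip": 1,"slide": [0,0.0058,-0.0057],"spin": 0}]'

```text
time: 28.85
tool_pos: [0.5558, 0.0494, 0.0864]
ee_rot: [2.391, 0.027, 1.667]
wrist_force: [-11.9, -0.9, -10.0]
width: 0.0004
finger_force: 7.3
```

Call:
arm_command --plan '[{"grip": 1,"slide": [0,0.0058,-0.0057],"spin": 0},{"grip": 1,"slide": [0,0.0058,-0.0057],"spin": 0}]'

```text
time: 29.1
tool_pos: [0.5565, 0.0494, 0.0951]
ee_rot: [2.39, 0.028, 1.667]
wrist_force: [-9.5, -1.2, -9.6]
width: 0.0007
finger_force: 6.7
```

```bash
python3 hood.py
```

```text
236 [248, 239] 244 [248, 240] 252 [247, 240] 260 [246, 240] 
t 29.15 q [-0.074 -0.334  2.157  0.175  0.578 -0.291] F [-14.   -0.8  -6.5] T [-0.29  2.74 -0.11]
tcp [0.5568 0.0495 0.0959] U case mm [-98.3  42.4 110. ]
```

Call:
arm_command --plan '[{"grip": 1,"slide": [0,0.0065,-0.005],"spin": 0},{"grip": 1,"slide": [0,0.0065,-0.005],"spin": 0},{"grip": 1,"slide": [0,0.0065,-0.005],"spin": 0},{"grip": 1,"slide": [0,0.0058,-0.0057],"spin": 0}]'

```text
time: 29.65
tool_pos: [0.5584, 0.0494, 0.1109]
ee_rot: [2.391, 0.029, 1.666]
wrist_force: [-8.4, -2.7, -11.2]
width: 0.0002
finger_force: 6.3
```

```bash
python3 hood.py
```

```text
236 [248, 234] 244 [248, 235] 252 [247, 236] 260 [246, 236] 
t 29.7 q [-0.072 -0.349  2.133  0.161  0.617 -0.274] F [-12.8  -4.1  -8.4] T [-0.63  2.81 -0.32]
tcp [0.5587 0.0494 0.1117] U case mm [-96.5  42.3 125.8]
```

The hood is now past the catch, about 0.2 rad. I'll continue along the hood's arc.

Call:
arm_command --plan '[{"grip": 1,"slide": [-0.0007,0.0122,-0.0077],"spin": 0},{"grip": 1,"slide": [-0.0007,0.0122,-0.0077],"spin": 0},{"grip": 1,"slide": [-0.0007,0.0122,-0.0077],"spin": 0},{"grip": 1,"slide": [-0.0007,0.0122,-0.0077],"spin": 0},{"grip": 1,"slide": [-0.0007,0.0122,-0.0077],"spin": 0},{"grip": 1,"slide": [-0.0007,0.0122,-0.0077],"spin": 0}]'

```text
time: 30.45
tool_pos: [0.5752, 0.0495, 0.1631]
ee_rot: [2.37, 0.03, 1.664]
wrist_force: [-1.1, -0.1, -5.0]
width: 0.0005
finger_force: 2.4
```

Call:
arm_command --plan '[{"grip": 1,"slide": [-0.0009,0.0133,-0.0049],"spin": 0},{"grip": 1,"slide": [-0.0009,0.0133,-0.0049],"spin": 0},{"grip": 1,"slide": [-0.0009,0.0133,-0.0049],"spin": 0},{"grip": 1,"slide": [-0.0009,0.0133,-0.0049],"spin": 0},{"grip": 1,"slide": [-0.0009,0.0133,-0.0049],"spin": 0},{"grip": 1,"slide": [-0.0009,0.0133,-0.0049],"spin": 0}]'

```text
time: 31.2
tool_pos: [0.5954, 0.0491, 0.2052]
ee_rot: [2.364, 0.031, 1.663]
wrist_force: [-0.8, -0.1, -6.2]
width: 0.0008
finger_force: 2.4
```

```bash
python3 - <<'E'
from h import *
from bench import snapshot
o,M=status();cv2.imwrite('pics/s5.png',snapshot('side')[:,:,::-1])
for v in ([10,0,0],[0,5,0],[0,0,10]):print(v,toolof(M,v))
E
```

```text
t 31.2 q [-0.065 -0.346  1.95   0.127  0.767 -0.226] F [-0.8 -0.1 -6.2] T [-0.09  1.01 -0.05]
tcp [0.5954 0.0491 0.2052] U case mm [-60.2  41.7 219.3]
[10, 0, 0] [-0.0016  0.0142  0.014 ]
[0, 5, 0] [0.01   0.0008 0.0004]
[0, 0, 10] [-0.0006  0.014  -0.0142]
```

View pics/s5.png

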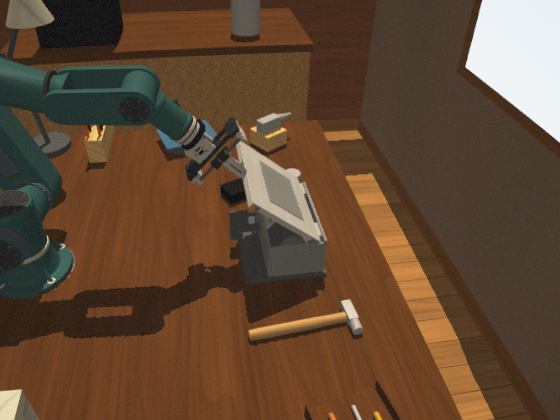

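The side view shows the hood about half open, with its front edge near (242,150) resting on the finger; the bystanders have not moved. I'll follow the arc on up.

Call:
arm_command --plan '[{"grip": 1,"slide": [-0.0012,0.0161,-0.0015],"spin": 0},{"grip": 1,"slide": [-0.0012,0.0161,-0.0015],"spin": 0},{"grip": 1,"slide": [-0.0012,0.0161,-0.0015],"spin": 0},{"grip": 1,"slide": [-0.0012,0.0161,-0.0015],"spin": 0},{"grip": 1,"slide": [-0.0012,0.0161,-0.0015],"spin": 0}]'

```text
time: 31.88
tool_pos: [0.6214, 0.0496, 0.2353]
ee_rot: [2.365, 0.031, 1.663]
wrist_force: [-2.1, -1.1, -5.5]
width: 0.0004
finger_force: 2.6
```

Call:
arm_command --plan '[{"grip": 1,"slide": [-0.0013,0.0159,0.0017],"spin": 0},{"grip": 1,"slide": [-0.0013,0.0159,0.0017],"spin": 0},{"grip": 1,"slide": [-0.0013,0.0159,0.0017],"spin": 0},{"grip": 1,"slide": [-0.0013,0.0159,0.0017],"spin": 0}]'

```text
time: 32.38
tool_pos: [0.6467, 0.0499, 0.2556]
ee_rot: [2.365, 0.031, 1.663]
wrist_force: [-1.5, -2.1, -5.9]
width: 0.0009
finger_force: 2.7
```

Call:
arm_command --plan '[{"grip": 1,"slide": [-0.0012,0.0129,0.0043],"spin": 0},{"grip": 1,"slide": [-0.0012,0.0129,0.0043],"spin": 0},{"grip": 1,"slide": [-0.0012,0.0129,0.0043],"spin": 0}]'

```text
time: 32.75
tool_pos: [0.6655, 0.0503, 0.2662]
ee_rot: [2.362, 0.031, 1.663]
wrist_force: [-5.1, -1.1, -1.0]
width: 0.0002
finger_force: 2.5
```

```bash
python3 -c "
from h import *
o,M=status()"
```

```text
t 32.75 q [-0.052 -0.203  1.72   0.106  0.85  -0.195] F [-5.1 -1.1 -1. ] T [-0.23  1.02 -0.22]
tcp [0.6655 0.0503 0.2662] U case mm [  9.9  42.1 280.4]
```

Call:
arm_command --plan '[{"grip": 1,"slide": [-0.0007,0.0074,0.0031],"spin": 0},{"grip": 1,"slide": [-0.0007,0.0074,0.0031],"spin": 0}]'

```text
time: 33.0
tool_pos: [0.6728, 0.0504, 0.2694]
ee_rot: [2.362, 0.031, 1.663]
wrist_force: [-5.5, -2.1, -0.7]
width: 0.0004
finger_force: 2.6
```

Call:
arm_command --plan '[{"grip": 1,"slide": [-0.0007,0.0074,0.0031],"spin": 0}]'

```text
time: 33.12
tool_pos: [0.6766, 0.0504, 0.2709]
ee_rot: [2.362, 0.032, 1.663]
wrist_force: [-5.1, -1.8, 0.1]
width: 0.0004
finger_force: 2.6
```

Call:
arm_command --plan '[{"grip": 1,"slide": [-0.0007,0.0074,0.0031],"spin": 0}]'

```text
time: 33.25
tool_pos: [0.6774, 0.0506, 0.2705]
ee_rot: [2.37, 0.031, 1.664]
wrist_force: [-31.2, -3.8, 6.5]
width: -0.0001
finger_force: 13.5
```

```bash
python3 -c "
from h import *
o,M=status()"
```

```text
t 33.25 q [-0.049 -0.172  1.683  0.102  0.864 -0.191] F [-31.2  -3.8   6.5] T [-0.33  3.35 -0.24]
tcp [0.6774 0.0506 0.2705] U case mm [ 22.   42.4 284.6]
```

Stop reached: the force rose and the tip is exactly where 1.2 rad puts it. I'll retreat to the front.

Call:
arm_command --plan '[{"grip": 1,"slide": [0.0008,-0.0071,-0.007],"spin": 0},{"grip": 1,"slide": [0.002,-0.014,-0.014],"spin": 0},{"grip": 1,"slide": [0.005,-0.042,-0.042],"spin": 0},{"grip": 1,"slide": [0.005,-0.042,-0.042],"spin": 0},{"grip": 1,"slide": [0.005,-0.042,-0.042],"spin": 0},{"grip": 1,"slide": [0,0,0],"spin": 0},{"grip": 1,"slide": [0,0,0],"spin": 0}]'

```text
time: 34.12
tool_pos: [0.5762, 0.0497, 0.2728]
ee_rot: [2.361, 0.031, 1.663]
wrist_force: [0.1, 0.1, -0.5]
width: 0.0005
finger_force: 0.0
```

```bash
python3 - <<'E'
from h import *
from bench import snapshot
status();a=snapshot('side')[::-1][::-1];b=snapshot('top')
cv2.imwrite('pics/f.png',cv2.resize(np.hstack([a[80:380,150:450],b[80:380,100:450]]),None,fx=1.2,fy=1.2)[:,:,::-1])
E
```

```text
t 34.125 q [-0.068 -0.424  1.869  0.114  0.922 -0.205] F [ 0.1  0.1 -0.5] T [-0.06  0.23  0.04]
tcp [0.5762 0.0497 0.2728] U case mm [-79.4  42.5 287. ]
```

View pics/f.png

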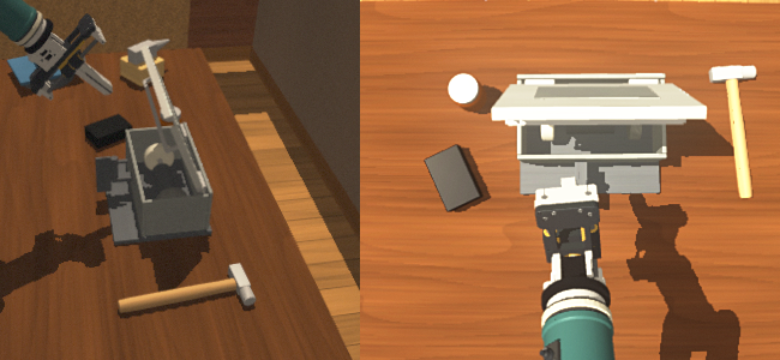

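The final picture shows the hood standing fully open in both views: the plate runs from about (150,85) to (205,190) on the left, and its edge is at rows 85-120 on the right. The arm is clear, and the charcoal, jar and hammer are where they were.

```bash
python3 -c "
from bench import ticket
print(ticket.close_job())"
```

```text
the job is handed in; nothing more can be done
None
```

The hood is fully open at its stop and stays there by itself, with the catch held left while lifting and the charcoal block, hammer and jar not moved; I handed the job in at about 34 s of the 54 s allowed. On the way, one sweep missed the catch, one push briefly met its hard stop (about 20 N), and one lift was started and backed off.

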